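# Load a parts-cleaning station over its sill

## Robot

A 7-joint arm with a two-finger parallel gripper is mounted at the origin on the work surface. World frame = base frame: x ahead of the robot, y to its left, z up, the work surface at z = 0. Lengths are in m, angles in rad, forces in N, time in s.
With the tool pointing down it reaches from about 0.425 to 1.025 m from the base axis. Payload 3.6 kg.
Tool frame: the origin (TCP) lies at the very end of the fingers, on their centre line; the grasp point (between the pads) lies 19 mm behind it; z points along the fingers, y is the line along which they close (so a half turn about z gives the same grasp; the last joint's range is limited). The gripper opens to 85 mm and grips with 20 to 120 N. Pads are 22 mm wide; open, the fingers measure 114 mm over their backs; the gripper's body (76 mm by 85 mm) begins 54 mm behind the grasp point. The pads swing forward as they close: fully open they stand 13 mm farther back than shut.
Start: joints at [-1.407, 0.591, 0.048, 1.609, -0.033, 0.943, -0.034], TCP at [0.185, 0.701, 0.231] pointing down, gripper open.
Joint ranges: [-2.69, 2.69], [-0.47, 2.24], [-1.27, 1.36], [0.19, 2.51], [-1.53, 4.68], [0.08, 2.07], [-3.09, 3.09]. Speed limits (rad/s): [2.57, 2.57, 3.14, 3.14, 3.14, 3.14, 3.14].

## Interface

Orientations are given as a unit quaternion [w, x, y, z].
In Python, from workcell import status, imaging, arm gives the robot as it stands. The module is installed in compiled form; this text tells all that it offers.
- The arm moves only by the tool send_rows, never from a script. Its arguments are lists of equal length, an entry for each row: "slide": the shift along the tool's x, y, z in mm, a list of three; "dr": the turn, a rotation vector about the tool's x, y, z in rad, a list of three; "jaw": the finger opening in mm, from 0 to 85.4. A call has 1 to 5 rows; each row is the pose to reach, as a shift and turn from the pose commanded when the call began, along the tool's axes at that moment; what a row does not reach only later rows make up. A row lasts 1/8 s, in which the tool goes at most 62.5 mm and 10.7 degrees, less where a joint would pass 70% of its speed; a pose out of reach is approached as far as the arm can. A call with a gripper value outside its range is refused whole. The fingers move at their own pace and stop on an object; "newtons" is the grip in N (left out, the last holds). Time passes only in rows, so rows that repeat a pose let the fingers close. It gives the time, the measured TCP pose, the force, the opening and the grip force at its end, in the units of the state.
- status.read_state(): the state, without advancing time (a new reading comes with each control period).
- imaging.snapshot(name): name is "scene" or "top"; returns the picture (384x512x3 uint8, red, green, blue); there is no depth.
- imaging.get_calibration(name): a dict with "fx", "fy", "cx", "cy" (pixels), "rvec" (rotation vector, rad) and "tvec" (3), from world to camera coordinates, as OpenCV has them. Camera axes: x right, y down, z forward; pixel columns grow to the right and rows downward; lengths in m; the calibration is good to about 2 mm. A picture is of the moment at which its call begins. get_calibration takes no time and is no camera call.
- arm.close_job(): hands the job in; it is judged then, once.
The state is a dict: "time_s": time; "qpos": joint angles; "joint_velocities": joint speeds; "tau": joint torques, N m; "tcp_pos": TCP position; "ee_rot": TCP orientation; "ft_force": force on the tool from outside, world axes, zero at the start; "moment": the same for the moment, N m; "width": finger opening in m; "gripper_force": force on a finger pad.
Only numpy, scipy, OpenCV 4.12 (cv2) and the standard library are available. Lean on these libraries where they do the work, as an engineer would, in place of code of your own. Each camera call takes 0.05 s, during which the arm holds its last target. There are 200 camera calls.

## Task

Get a wash load ready: push the loose strainer plate away from the robot, over the low lip, so that it drops flat into the drain recess, and lay every machined part that lies on the bench flat on the floor of the wash basket while the basket still stands on the bench. Then, without ever lifting the whole basket clear or tipping its load about, raise its leading end onto the station's sill so that it rests there with the rear end still on the bench, and push it on over the sill until it has dropped flat on the deck behind it. Last of all, push the pump lever fully over to the far side; leave the tin, the oiler and the brush where they are.

Things in the scene. Friction and masses are not known exactly. Their poses are not given: they have to be found in the camera images.
- station: Fixed stainless drain board on the bench, 214 mm (local x) by 314 mm (local y). Origin on the bench under the middle of the sill, z up; local +y is the way in over the sill, local +x points away from the robot (to within 0.1 rad). A look-only spout 125 mm high stands at local x 118, y 230 mm.
- sill (a point): Middle of the top of the sill, a bar across the deck's entrance: 16 mm high above the bench, 15 mm thick (station y -7.5 to 7.5 mm), 182 mm long, its top rolled half-round (7.5 mm radius). Axes as the station's.
- deck (a point): Middle of the deck behind the sill: flat, 6 mm above the bench, 182 mm wide (station x -91 to 91 mm), station y 7.5 to 202.5 mm; walls 32 mm high above the bench on both sides (16 mm thick, from the sill on) and at its end (6 mm thick). Axes as the station's.
- lip (a point): Middle of the lip in the drain channel (station y 208.5 to 300.5 mm, walls 32 mm high, open at its end near the robot, x -107 mm). On the robot's side of it the apron, 16 mm above the bench, x -107 to -3 mm; the lip slopes up to 19 mm above the bench (this point, x 7.5 mm) and ends at x 9 mm, where the recess begins.
- recess (a point): Middle of the floor of the drain recess beyond the lip: 90 mm (station x 9 to 99 mm) by 92 mm, floor 4 mm above the bench, far wall 32 mm high. Axes as the station's.
- strainer_c (a point): Centre of the strainer, a perforated steel plate with folded rim, 84 mm (its x) by 80 mm (its y) by 12 mm thick, about 0.22 kg. It starts flat on the apron of the drain channel, on the robot's side of the lip, its x within 0.07 rad of the station's. Lying flat in the recess its centre is 10 mm above the bench and its top flush with the apron.
- basket_c (a point): Wash basket, an open sheet-steel tray, 158 mm (its x) by 178 mm (its y) by 40 mm high, walls and floor 4 mm, about 0.35 kg empty; the point is on its middle, 20 mm above its underside. Its +y end is the leading end, towards the sill at the start. At each end a lifting handle: see handle_lead and handle_rear.
- basket_lead (a point): Middle of the lower edge of the basket's leading end (+y), on the underside.
- basket_rear (a point): Middle of the lower edge of the basket's rear end (-y), on the underside.
- handle_lead (a point): Middle of the leading handle: a round bar 10 mm thick, 90 mm long along the basket's x, 66 mm above the underside, 12 mm in from the leading end, so just inside the end wall; carried by two posts 8 mm thick, 90 mm apart, that lean inwards from the wall's top.
- handle_rear (a point): The same for the handle at the rear end (-y).
- manifold_c (a point): Valve manifold block, 60 (x) by 34 (y) by 32 mm high, half-way up; about 0.14 kg. None when absent. z up as it lies.
- pillow_c (a point): Pillow block: foot 60 (x) by 32 (y) by 12 mm with a round housing 40 mm across and 32 mm wide (y) in its middle, 42 mm high in all; the point is half-way up, about 0.14 kg. None when absent.
- jaw_c (a point): Stepped vise jaw, 60 (x) by 34 (y) mm, 20 mm high, with a step up to 38 mm high over the 36 mm at its -x end; the point is 19 mm above its underside, mid-length. About 0.15 kg. None when absent.
- carriage_c (a point): Rail carriage, 60 (x) by 36 (y) by 28 mm high, with a 16 mm wide, 14 mm deep channel underneath along x; the point is half-way up. About 0.14 kg. None when absent.
- pump_lever (a joint): Pump lever at the station's left end: about 0 to 0.15 rad at the start, leaning towards the robot (station -x); swings towards station +x up to 1.0 rad (fully over) and stays where it is left.
- pump_lever_tip (a point): Tip of the pump lever, 80 mm long.
- tin: Low closed tin, 90 mm across and 60 mm high; not to be touched. Origin under its middle.
- oiler: Oil bottle, 60 mm across and 150 mm high; not to be touched. Origin under its middle.
- brush: Cleaning brush lying on the bench, 170 mm long; not to be touched.
Not all that is in view belongs to the job. What is shaped like the part that bears basket_c but blue or green is not meant.

How it is judged:
On the way, in this order (a step that is already met when the one before it is completed fails the run):
1. the strainer lies flat in the drain recess and all the parts are in the basket, which still stands flat on the bench before the sill (horizontal distance between strainer_c and recess below 0.009 m and height (world z) of strainer_c below 0.013 m and angle between strainer_c's own z axis and vertical below 0.06 rad and x of manifold_c in the frame of basket_c between -0.077 and 0.077 m and y of manifold_c in the frame of basket_c between -0.087 and 0.087 m and z of manifold_c in the frame of basket_c between -0.022 and 0.022 m and x of pillow_c in the frame of basket_c between -0.077 and 0.077 m and y of pillow_c in the frame of basket_c between -0.087 and 0.087 m and z of pillow_c in the frame of basket_c between -0.022 and 0.022 m and x of jaw_c in the frame of basket_c between -0.077 and 0.077 m and y of jaw_c in the frame of basket_c between -0.087 and 0.087 m and z of jaw_c in the frame of basket_c between -0.022 and 0.022 m and x of carriage_c in the frame of basket_c between -0.077 and 0.077 m and y of carriage_c in the frame of basket_c between -0.087 and 0.087 m and z of carriage_c in the frame of basket_c between -0.022 and 0.022 m and y of basket_lead in the frame of station below 0 m and height (world z) of each of basket_lead, basket_rear below 0.008 m), for 0.2 s.
2. the basket's leading end is up on the sill while its rear end is still on the bench (y of basket_lead in the frame of station above -0.004 m and height (world z) of basket_lead above 0.013 m and height (world z) of basket_rear below 0.01 m), for 0.2 s.
3. the basket lies flat on the deck, wholly behind the sill (y of basket_rear in the frame of station above 0.007 m and height (world z) of each of basket_rear, basket_lead below 0.011 m and angle between basket_c's own z axis and vertical below 0.04 rad), for 0.2 s.
4. the pump lever is fully over (value of joint pump_lever above 0.85 rad), for 0.2 s.
At the end, for the whole second after the job is handed in: Strainer flat in the recess (within 9 mm of its middle, under 3 mm proud); every part in the basket, below the rim; basket flat on the deck, wholly behind the sill (within 5 mm of deck height, 0.04 rad of level); lever at 0.85 rad or more; all at rest (all of step 3 and horizontal distance between strainer_c and recess below 0.009 m and height (world z) of strainer_c below 0.013 m and angle between strainer_c's own z axis and vertical below 0.06 rad and x of manifold_c in the frame of basket_c between -0.077 and 0.077 m and y of manifold_c in the frame of basket_c between -0.087 and 0.087 m and z of manifold_c in the frame of basket_c between -0.022 and 0.022 m and x of pillow_c in the frame of basket_c between -0.077 and 0.077 m and y of pillow_c in the frame of basket_c between -0.087 and 0.087 m and z of pillow_c in the frame of basket_c between -0.022 and 0.022 m and x of jaw_c in the frame of basket_c between -0.077 and 0.077 m and y of jaw_c in the frame of basket_c between -0.087 and 0.087 m and z of jaw_c in the frame of basket_c between -0.022 and 0.022 m and x of carriage_c in the frame of basket_c between -0.077 and 0.077 m and y of carriage_c in the frame of basket_c between -0.087 and 0.087 m and z of carriage_c in the frame of basket_c between -0.022 and 0.022 m and value of joint pump_lever above 0.85 rad and linear speed of basket below 0.02 m/s); the robot touches nothing.
It fails at once if the basket lifted wholly clear: both of its ends more than 40 mm above the bench (height (world z) of each of basket_lead, basket_rear above 0.04 m).
It fails at once if the basket tipped by more than 0.5 rad (29 degrees) (angle between basket_c's own z axis and vertical above 0.5 rad).
It fails at once if the tin, oiler or brush moved by more than 25 mm (distance of any of tin, oiler, brush from where it was at the start of the episode above 0.025 m).
Of manifold, pillow, jaw, carriage only 2 to 4 are there at a start; the rules pass over those that are not, and their reading is None.
At some moment in a run one of manifold, pillow, jaw, carriage may be knocked a few centimetres aside while the robot is not near it.
Once in a run the grip may slacken for a moment while it holds something.
It also fails if it takes over 210 s, if anything falls off the work surface, if the arm or the gripper's body presses on something with over 40 N, if the wrist force passes 120 N, or if a joint passes its speed limit or range.

## Working session

There is one attempt and no reset: what is moved stays moved. The work goes in short steps, Python scripts to look and compute and a tool call to move; the robot and the scene stay as the last step left them, time stands still between calls to the robot, and variables do not carry over. Pictures are saved under pics/ and viewed, at most 14 in all, crops included, and the job is handed in when it is done.

Besides the shell and the picture viewer there is one more tool, called after "Request:" in YAML: its name, and indented under it one key for each argument. send_rows: Moves the arm, as the interface text tells. Its arguments: {"type":"object","properties":{"slide":{"type":"array","items":{"type":"array","items":{"type":"number"}}},"dr":{"type":"array","items":{"type":"array","items":{"type":"number"}}},"jaw":{"type":"array","items":{"type":"number"}},"newtons":{"type":"number"}},"required":["slide","dr","jaw"]}

```bash
mkdir -p pics; cat > h.py <<'E'
import numpy as np, cv2
from workcell import status, imaging, arm
from scipy.spatial.transform import Rotation as R
def cal(n):
    c=imaging.get_calibration(n); K=np.array([[c['fx'],0,c['cx']],[0,c['fy'],c['cy']],[0,0,1.]])
    return K,cv2.Rodrigues(np.array(c['rvec'],float))[0],np.array(c['tvec'],float).ravel()
def ray(n,uv):
    K,Rm,t=cal(n); d=Rm.T@np.linalg.inv(K)@np.array([uv[0],uv[1],1.]); return -Rm.T@t,d
def atz(n,uv,z):
    o,d=ray(n,uv); return o+d*(z-o[2])/d[2]
def proj(n,p):
    K,Rm,t=cal(n); q=K@(Rm@np.array(p,float)+t); return q[:2]/q[2]
def tri(a,b):
    """a,b: (name,uv); returns point, miss"""
    (o1,d1),(o2,d2)=ray(*a),ray(*b)
    s=np.linalg.lstsq(np.c_[d1,-d2],o2-o1,rcond=None)[0]; p,q=o1+d1*s[0],o2+d2*s[1]
    return (p+q)/2,np.linalg.norm(p-q)
def rel(x,y,z,yaw=None):
    """mm slide & dr to make TCP at x,y,z, tool down with tool-y axis at world yaw"""
    s=status.read_state(); w,a,b,c=s['ee_rot']; Rt=R.from_quat([a,b,c,w])
    sl=Rt.inv().apply(np.array([x,y,z])-s['tcp_pos'])*1000
    o=Rt.as_matrix()
    if yaw is None: yaw=np.arctan2(o[1,1],o[0,1])
    yv=np.array([np.cos(yaw),np.sin(yaw),0]); 
    if yv@o[:,1]<0: yv=-yv
    zv=np.array([0,0,-1.]); T=np.c_[np.cross(yv,zv),yv,zv]
    print('slide',sl.round(1),'dr',(Rt.inv()*R.from_matrix(T)).as_rotvec().round(3),'t',round(s['time_s'],2))
def st():
    s=status.read_state(); w,a,b,c=s['ee_rot']
    o=R.from_quat([a,b,c,w]).as_matrix(); print(round(s['time_s'],2),np.round(s['tcp_pos'],4),'x',o[:,0].round(3),'y',o[:,1].round(3),'z',o[:,2].round(3),'F',np.round(s['ft_force'],1),'w',s['width'],s['gripper_force'],'q',np.round(s['qpos'],2))
def shot(n,f,crop=None,sc=1):
    im=imaging.snapshot(n)[:,:,::-1]; cv2.imwrite(f'pics/raw_{f}.png',im)
    if crop: x0,y0,x1,y1=crop; im=im[y0:y1,x0:x1]
    im=cv2.resize(im,None,fx=sc,fy=sc,interpolation=cv2.INTER_CUBIC); cv2.imwrite(f'pics/{f}.png',im); return im
E
python3 - <<'E'
from h import *
st()
for n in('scene','top'):
    shot(n,n+'0',sc=1.5); c=imaging.get_calibration(n); print({k:np.round(v,3).tolist() for k,v in c.items()}); print(ray(n,(256,192)))
E
```

```text
0.0 [0.1847 0.7002 0.2301] x [-0.967  0.255 -0.   ] y [ 0.255  0.967 -0.002] z [-0.    -0.002 -1.   ] F [ 0.8 -0.4 -0.7] w 0.08542461570915558 0.0 q [-1.41  0.59  0.05  1.61 -0.03  0.94 -0.03]
{'fx': 477.505, 'fy': 477.505, 'cx': 247.395, 'cy': 190.723, 'rvec': [1.703, 1.994, -0.709], 'tvec': [0.123, -0.356, 2.094]}
(array([1.58399737, 0.14532885, 1.41312179]), array([-0.61656449, -0.08902694, -0.78246683]))
{'fx': 372.754, 'fy': 372.754, 'cx': 257.701, 'cy': 183.699, 'rvec': [2.094, -2.132, 0.201], 'tvec': [-0.031, 0.546, 1.104]}
(array([ 0.31728783, -0.04981441,  1.18993537]), array([ 0.17537752,  0.01227448, -0.98468714]))
```

View pics/scene0.png

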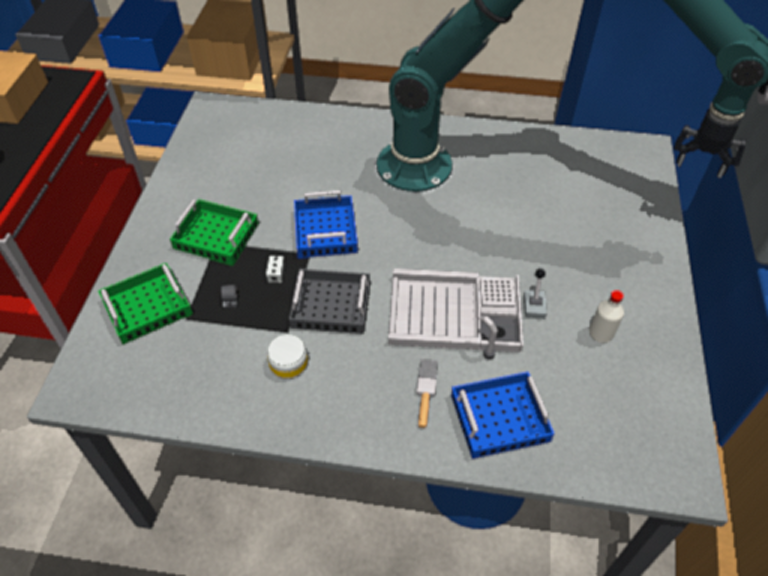

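View pics/top0.png

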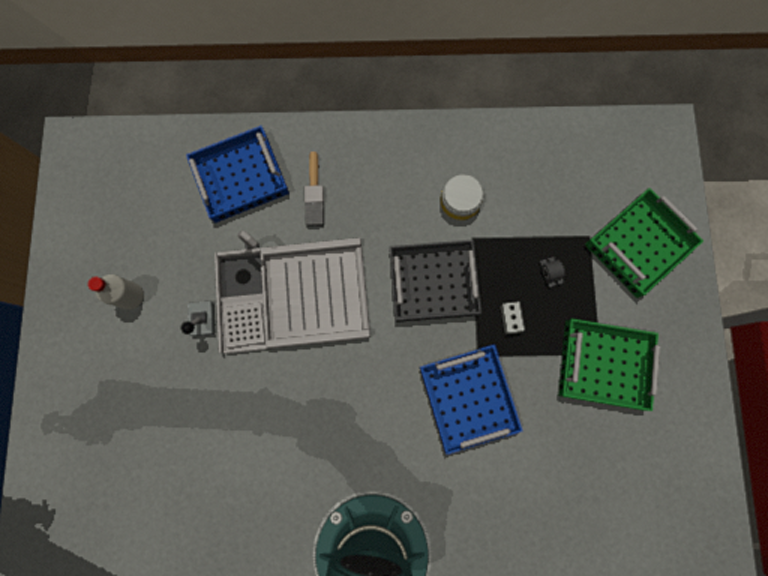

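Candidates for the basket (scene0 px): grey (332,298), blue (325,225) and (502,413), green (214,230) and (145,302). I choose the grey one. The parts show on the black mat at (275,267), white, and (229,294), dark. The strainer is at (499,292) and the lever at (538,290). Next is a close crop to check this.

```bash
python3 - <<'E'
import cv2,numpy as np
s=cv2.imread('pics/raw_scene0.png'); t=cv2.imread('pics/raw_top0.png')
a=cv2.resize(s[155:235,120:260],None,fx=5,fy=5,interpolation=3)   # 700x400
b=cv2.resize(t[150:245,255:405],None,fx=5,fy=5,interpolation=3)
g=lambda i:(255*(i/255.)**0.55).astype('uint8')
cv2.imwrite('pics/c1.png',g(a)); cv2.imwrite('pics/c2.png',g(b))
c=cv2.resize(t[150:245,118:258],None,fx=5,fy=5,interpolation=3); cv2.imwrite('pics/c3.png',g(c))
c=cv2.resize(s[170:245,252:377],None,fx=6,fy=6,interpolation=3); cv2.imwrite('pics/c4.png',g(c))
E
```

```text
(no output)
```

View pics/c1.png

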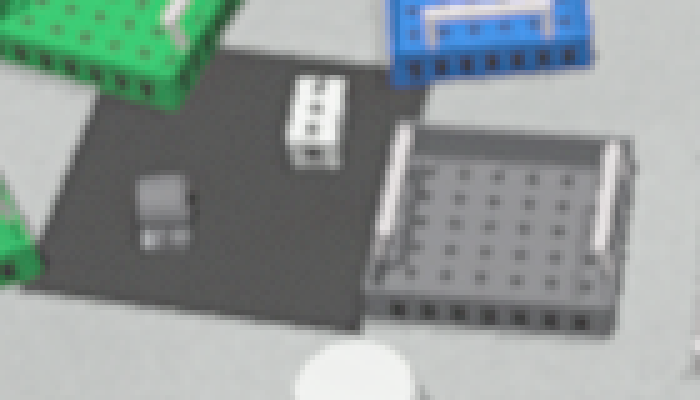

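View pics/c2.png

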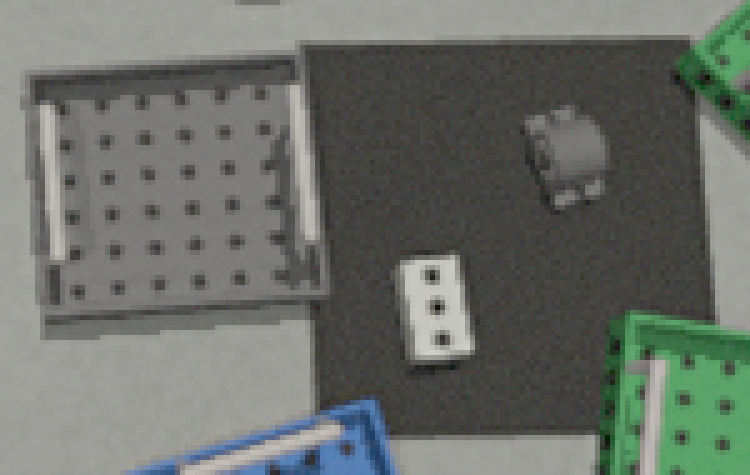

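View pics/c3.png

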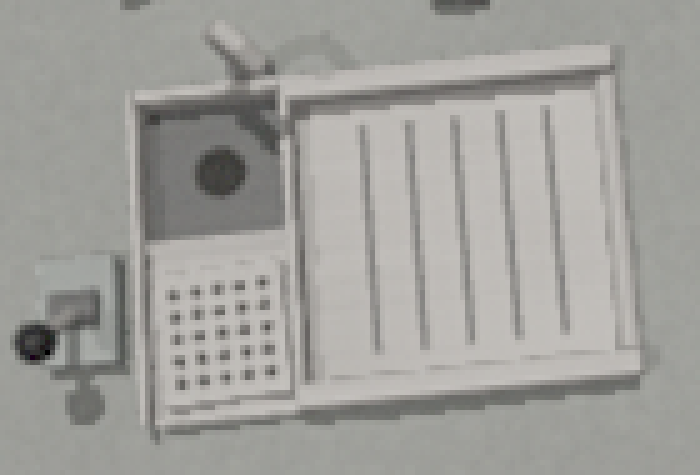

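View pics/c4.png

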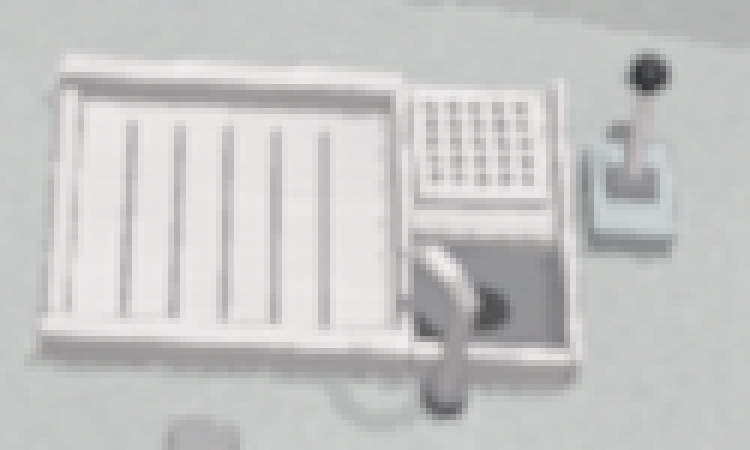

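Grey basket confirmed: open tray, handles at c2 (52,183) and (304,163). The parts are the white manifold at c2 (436,307) and the pillow block at c2 (567,157). No jaw or carriage is in view. The strainer is on the apron at c3 (221,334), and the recess is at c3 (215,170). Lever knob at c3 (35,342).

```bash
cat > fit.py <<'E'
from h import *
from scipy.optimize import least_squares
c1=lambda x,y:('scene',(120+x/5,155+y/5)); c2=lambda x,y:('top',(255+x/5,150+y/5))
c3=lambda x,y:('top',(118+x/5,150+y/5)); c4=lambda x,y:('scene',(252+x/6,170+y/6))
def fit(obs,x0,name,fz=True):
    def res(p):
        c,s=np.cos(p[2]),np.sin(p[2]); r=[]
        for (n,uv),l in obs:
            w=[p[0]+c*l[0]-s*l[1],p[1]+s*l[0]+c*l[1],l[2]+(p[3] if fz else 0)]; r+=list(proj(n,w)-uv)
        return np.array(r)
    q=least_squares(res,x0+([0.] if fz else []),loss='soft_l1'); print(name,q.x.round(4)); print(res(q.x).reshape(-1,2).round(1).tolist()); return q.x
E
python3 - <<'E'
from fit import *
A,B,H=-.0075,.3065,.032
sta=[(c3(612,47),(.107,A,H)),(c3(640,360),(-.107,A,H)),(c3(133,92),(.107,B,H)),(c3(157,427),(-.107,B,H)),
(c4(63,60),(-.107,A,H)),(c4(562,82),(-.107,B,H)),(c4(42,333),(.107,A,H)),(c4(578,357),(.107,B,H))]
fit(sta,[.6,.1,0],'station')
X,Y,Z=.079,.089,.04
bk=[(c2(27,75),(X,Y,Z)),(c2(305,55),(X,-Y,Z)),(c2(325,297),(-X,-Y,Z)),(c2(43,308),(-X,Y,Z)),(c1(635,140),(-X,Y,Z)),(c1(367,297),(X,-Y,Z)),(c1(615,308),(X,Y,Z)),
(c2(47,107),(.045,.077,.069)),(c2(58,260),(-.045,.077,.069)),(c2(295,85),(.045,-.077,.069)),(c2(313,240),(-.045,-.077,.069)),
(c1(403,125),(-.045,-.077,.069)),(c1(385,235),(.045,-.077,.069)),(c1(613,143),(-.045,.077,.069)),(c1(600,250),(.045,.077,.069))]
fit(bk,[.6,-.1,0],'basket')
a,b,h=.03,.017,.032
m=[(c2(400,262),(a,b,h)),(c2(457,255),(a,-b,h)),(c2(473,352),(-a,-b,h)),(c2(410,360),(-a,b,h)),(c1(297,77),(-a,-b,h)),(c1(347,77),(-a,b,h)),(c1(338,148),(a,b,h)),(c1(288,146),(a,-b,h))]
fit(m,[.6,-.3,0],'manifold')
for nm,p,q in(('strainer',c3(221,334),c4(477,146)),('knob',c3(35,342),c4(649,73)),('leverbase',c3(70,305),c4(632,180)),('pillowtop',c2(577,150),c1(163,192)),('tin',('top',(462/1.5,188/1.5)),('scene',(287/1.5,345/1.5))),('oiler',('top',(96/1.5,284/1.5)),('scene',(617/1.5,296/1.5)))):
    print(nm,[np.round(v,4) for v in tri(p,q)])
print('pillow foot far',atz(*c2(548,112),.012),'near',atz(*c2(580,201),.012),'scene far end',atz(*c1(165,230),.012))
E
```

```text
station [ 0.529   0.0145  0.0892 -0.0123]
[[-0.9, -0.6], [0.1, 2.4], [-1.5, 0.6], [-3.2, -0.2], [-1.3, -0.4], [-1.3, -0.1], [-1.0, 0.4], [-0.6, 1.2]]
basket [ 0.5392 -0.1408  0.0571 -0.0115]
[[-1.1, -0.3], [-1.4, -0.4], [-0.2, -0.1], [-0.5, 2.0], [-1.1, -0.2], [-1.5, -1.4], [-1.8, 0.3], [-0.5, 1.3], [-0.4, -0.8], [-0.8, 2.0], [-1.4, -0.6], [-0.4, 1.6], [-1.0, -1.2], [-1.1, 1.1], [-1.3, -0.9]]
manifold [ 0.4581 -0.3018  0.0947 -0.01  ]
[[-0.7, 0.3], [-1.4, 0.5], [-1.6, -0.0], [0.3, -0.4], [-0.1, 0.5], [-1.4, 0.9], [-1.8, -1.4], [-0.7, -1.4]]
strainer [array([0.4521, 0.2641, 0.0164]), np.float64(0.0025)]
knob [array([0.4408, 0.3558, 0.0901]), np.float64(0.0039)]
leverbase [array([0.4712, 0.358 , 0.025 ]), np.float64(0.0024)]
pillowtop [array([ 0.5557, -0.3953,  0.0263]), np.float64(0.0084)]
tin [array([ 0.7251, -0.2004,  0.0754]), np.float64(0.0048)]
oiler [array([0.5229, 0.5193, 0.1377]), np.float64(0.0033)]
pillow foot far [ 0.5847342 -0.3872342  0.012    ] near [ 0.52592642 -0.40336275  0.012     ] scene far end [ 0.58021558 -0.38473951  0.012     ]
```

```bash
cat > bundle.py <<'E'
from fit import *
import json
off=-0.4
A,B,H=-.0075,.3065,.032
sta=[(c3(612,47),(.107,A,H)),(c3(640,360),(-.107,A,H)),(c3(133,92),(.107,B,H)),(c3(157,427),(-.107,B,H)),
(c4(63,60),(-.107,A,H)),(c4(562,82),(-.107,B,H)),(c4(42,333),(.107,A,H)),(c4(578,357),(.107,B,H))]
X,Y,Z=.079,.089,.04
bk=[(c2(27,75),(X,Y,Z)),(c2(305,55),(X,-Y,Z)),(c2(325,297),(-X,-Y,Z)),(c2(43,308),(-X,Y,Z)),(c1(635,140),(-X,Y,Z)),(c1(367,297),(X,-Y,Z)),(c1(615,308),(X,Y,Z)),
(c2(47,107),(.045,.077,.069)),(c2(58,260),(-.045,.077,.069)),(c2(295,85),(.045,-.077,.069)),(c2(313,240),(-.045,-.077,.069)),
(c1(403,125),(-.045,-.077,.069)),(c1(385,235),(.045,-.077,.069)),(c1(613,143),(-.045,.077,.069)),(c1(600,250),(.045,.077,.069))]
a,b,h=.03,.017,.032
m=[(c2(400,262),(a,b,h)),(c2(457,255),(a,-b,h)),(c2(473,352),(-a,-b,h)),(c2(410,360),(-a,b,h)),(c1(297,77),(-a,-b,h)),(c1(347,77),(-a,b,h)),(c1(338,148),(a,b,h)),(c1(288,146),(a,-b,h))]
s=[(c3(221,334),(0,0,.028)),(c4(477,146),(0,0,.028))]
pl=[(c2(577,150),(0,0,.042)),(c1(163,192),(0.006,0,.041)),(c2(548,112),(.03,0,.012)),(c2(580,201),(-.03,0,.012)),(c1(165,230),(.03,0,.012))]
objs=[sta,bk,m,s,pl]; N=['station','basket','manifold','strainer','pillow']
C={n:cal(n) for n in('scene','top')}
def res(p,full=False):
    r=[];pr=[]
    for i,n in enumerate(C): pr+=list(p[6*i:6*i+3]/.003)+list(p[6*i+3:6*i+6]/.003)
    for k,o in enumerate(objs):
        x,y,w=p[12+3*k:15+3*k]
        for (n,uv),l in o:
            i=list(C).index(n);K,Rm,t=C[n]
            P=np.array([x+np.cos(w)*l[0]-np.sin(w)*l[1],y+np.sin(w)*l[0]+np.cos(w)*l[1],l[2]])
            q=cv2.Rodrigues(p[6*i:6*i+3])[0]@(Rm@P+t)+p[6*i+3:6*i+6]; q=K@q
            r.append(q[:2]/q[2]-np.array(uv)-off)
    if full: return np.array(r)
    return np.r_[np.ravel(r)/.6,pr]
x0=np.r_[np.zeros(12),.53,.015,.09,.54,-.14,.06,.458,-.3,.09,.45,.26,0.08,.555,-.395,.2]
q=least_squares(res,x0,loss='soft_l1')
if __name__=='__main__':
    print(q.x[:12].reshape(-1,3).round(4).tolist())
    for k,n in enumerate(N): print(n,q.x[12+3*k:15+3*k].round(4))
    print(res(q.x,True).round(1).tolist())
    json.dump({n:[cv2.Rodrigues(q.x[6*i:6*i+3])[0].tolist(),q.x[6*i+3:6*i+6].tolist()] for i,n in enumerate(C)},open('cam.json','w'))
E
python3 bundle.py
cat >> h.py <<'E'
import json,os
_cal0=cal
if os.path.exists('cam.json'):
    _D=json.load(open('cam.json'))
    def cal(n):
        K,Rm,t=_cal0(n); r,d=map(np.array,_D[n]); return K,r@Rm,r@t+d
E
python3 - <<'E'
from fit import *
for nm,p,q in(('strainer',c3(221,334),c4(477,146)),('knob',c3(35,342),c4(649,73)),('leverbase',c3(70,305),c4(632,180)),('tin',('top',(462/1.5,188/1.5)),('scene',(287/1.5,345/1.5))),('oiler',('top',(96/1.5,284/1.5)),('scene',(617/1.5,296/1.5)))):
    print(nm,[np.round(v,4) for v in tri(p,q)])
# check with the gripper: project tcp
s=status.read_state(); print([proj(n,s['tcp_pos'])*1.5 for n in('scene','top')])
E
```

```text
[[-0.0017, 0.0003, 0.0003], [0.0006, 0.001, 0.0008], [-0.0005, 0.0019, -0.0], [0.0006, 0.0006, 0.0029]]
station [0.5302 0.0145 0.0892]
basket [ 0.5402 -0.1385  0.0556]
manifold [ 0.4595 -0.2992  0.1033]
strainer [0.4534 0.2636 0.6283]
pillow [ 0.5564 -0.392   0.2582]
[[0.2, -1.1], [1.3, 2.4], [-1.0, 0.2], [-2.7, -0.2], [-0.6, -0.8], [-0.2, -0.4], [-0.3, 0.2], [0.6, 1.1], [-0.5, -0.7], [-0.4, -0.8], [0.8, -0.1], [0.0, 1.9], [0.1, -0.3], [-0.6, -1.5], [-0.6, 0.2], [0.1, 0.9], [0.1, -1.0], [0.1, 1.6], [-0.5, -0.8], [0.6, 1.3], [0.0, -1.4], [0.2, 0.9], [-0.0, -1.0], [0.2, 0.2], [-0.5, 0.3], [-0.5, -0.2], [1.3, -0.4], [0.8, 0.6], [-0.4, 1.0], [-0.7, -1.3], [0.3, -1.2], [0.4, -0.1], [0.6, -0.1], [0.1, -0.2], [-0.3, 0.2], [0.2, 0.6], [-0.1, 0.3], [0.4, 2.6]]
strainer [array([0.4525, 0.264 , 0.0241]), np.float64(0.0012)]
knob [array([0.4411, 0.3553, 0.0975]), np.float64(0.0004)]
leverbase [array([0.4715, 0.3575, 0.0327]), np.float64(0.0012)]
tin [array([ 0.7249, -0.1991,  0.0815]), np.float64(0.0011)]
oiler [array([0.5229, 0.5184, 0.1449]), np.float64(0.0003)]
[array([696.254406  , 173.96604336]), array([-57.99920429, 477.78383551])]
```

```bash
cat >> h.py <<'E'
S=(.5302,.0145,.0892)
def loc(x,y,S=S): c,s=np.cos(S[2]),np.sin(S[2]); return S[0]+c*x-s*y,S[1]+s*x+c*y
E
python3 - <<'E'
from h import *
x,y=loc(-.130,.2545); print(x,y); rel(x,y,.14,.0892+np.pi/2)
E
```

```text
0.3780455312755793 0.2564075601282219
slide [-300.1 -379.8   91.1] dr [-0.002 -0.    -0.347] t 0.1
```

Request:
send_rows:
  slide:
    - [-35,-45,0]
    - [-70,-90,0]
    - [-105,-135,10]
    - [-140,-180,20]
    - [-175,-222,30]
  dr:
    - [0,0,-0.07]
    - [0,0,-0.14]
    - [0,0,-0.21]
    - [0,0,-0.28]
    - [0,0,-0.347]
  jaw: [25,25,25,25,25]

```text
time_s: 0.72
tcp_pos: [0.2979, 0.4396, 0.2008]
ee_rot: [-0.0, -0.046, 0.999, -0.0]
ft_force: [0.6, 0.5, -0.6]
width: 0.0252
gripper_force: 0.0
```

```bash
python3 -c "
from h import *
x,y=loc(-.130,.2545); st(); rel(x,y,.14,.0892+np.pi/2)"
```

```text
0.72 [0.2979 0.4396 0.2008] x [-0.996 -0.091  0.   ] y [-0.091  0.996 -0.001] z [-0.    -0.001 -1.   ] F [ 0.6  0.5 -0.6] w 0.025225775314742706 0.0 q [-1.03  0.39 -0.04  2.07  0.02  0.68  0.58]
slide [ -63.1 -189.7   61. ] dr [-0.001 -0.     0.002] t 0.72
```

Request:
send_rows:
  slide:
    - [-20,-60,20]
    - [-40,-120,40]
    - [-63,-180,61]
    - [-63,-189.7,110]
    - [-63,-189.7,150]
  dr:
    - [0,0,0]
    - [0,0,0]
    - [0,0,0]
    - [0,0,0]
    - [0,0,0]
  jaw: [25,25,25,25,25]

```text
time_s: 1.35
tcp_pos: [0.3778, 0.2554, 0.0501]
ee_rot: [-0.0, -0.042, 0.999, -0.001]
ft_force: [0.9, 0.8, 0.3]
width: 0.0251
gripper_force: 0.0
```

```bash
python3 -c "
from h import *
x,y=loc(-.130,.2545); st(); rel(x,y,.020,.0892+np.pi/2)
shot('top','p1',(100,140,260,260),5);shot('scene','p1s')"
```

```text
1.35 [0.3778 0.2554 0.0501] x [-0.996 -0.084  0.   ] y [-0.084  0.996 -0.002] z [-0.    -0.002 -1.   ] F [0.9 0.8 0.3] w 0.02505657967152032 0.0 q [-0.68  0.59 -0.02  2.32  0.04  0.23  0.92]
slide [-0.4  1.  30.1] dr [-0.002 -0.    -0.005] t 1.35
```

View pics/p1.png

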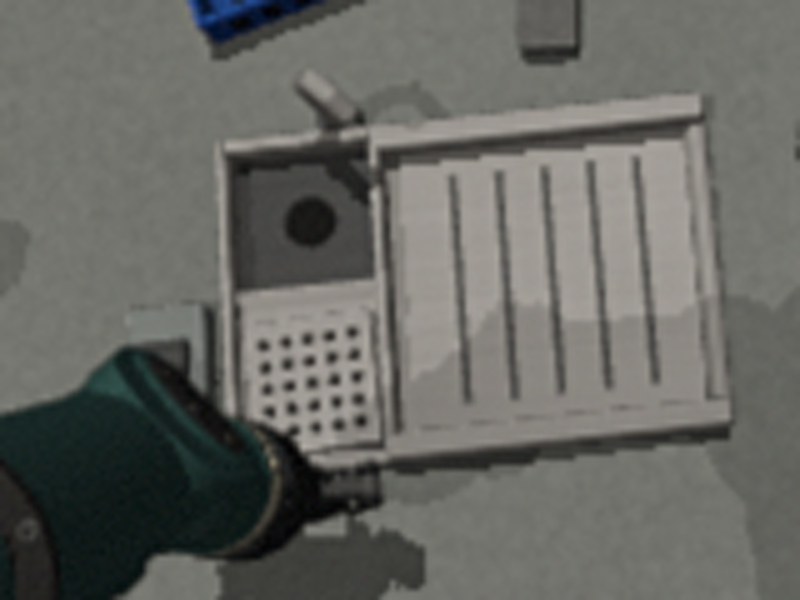

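Request:
send_rows:
  slide:
    - [0,1,30]
    - [0,1,30]
    - [-20,1,30]
    - [-40,1,30]
    - [-55,1,30]
  dr:
    - [0,0,-0.005]
    - [0,0,-0.005]
    - [0,0,-0.005]
    - [0,0,-0.005]
    - [0,0,-0.005]
  jaw: [25,25,25,25,25]

```text
time_s: 2.08
tcp_pos: [0.4326, 0.2649, 0.0231]
ee_rot: [0.001, -0.047, 0.999, 0.0]
ft_force: [-1.6, -0.5, 2.0]
width: 0.0251
gripper_force: 1.0
```

Request:
send_rows:
  slide:
    - [-12,0,0]
    - [-24,0,0]
    - [-36,0,0]
    - [-48,0,0]
    - [-60,0,0]
  dr:
    - [0,0,0]
    - [0,0,0]
    - [0,0,0]
    - [0,0,0]
    - [0,0,0]
  jaw: [25,25,25,25,25]

```text
time_s: 2.7
tcp_pos: [0.4922, 0.27, 0.0211]
ee_rot: [-0.0, -0.047, 0.999, -0.0]
ft_force: [-3.1, -0.2, 0.0]
width: 0.0251
gripper_force: 1.7
```

```bash
python3 -c "
from h import *
x,y=loc(-.001,.2545); st(); rel(x,y,.020,.0892+np.pi/2)
shot('scene','p2',(240,150,400,270),5)"
```

```text
2.7 [0.4922 0.27   0.0211] x [-0.996 -0.094  0.   ] y [-0.094  0.996 -0.   ] z [-0. -0. -1.] F [-3.1 -0.2  0. ] w 0.025111723263707808 1.7320822225883603 q [-0.55  0.71 -0.04  2.09  0.08  0.34  1.01]
slide [-14.1  -3.5   1.1] dr [-0.    -0.     0.005] t 2.7
```

View pics/p2.png

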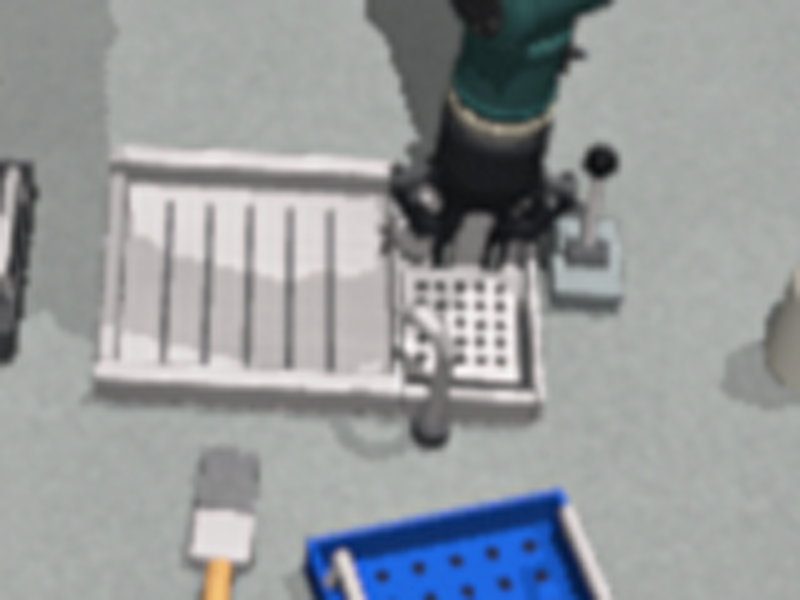

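Request:
send_rows:
  slide:
    - [-6,-1,0]
    - [-12,-2,0]
    - [-16,-2,0]
    - [-19,-2,0]
    - [-19,-2,0]
  dr:
    - [0,0,0]
    - [0,0,0]
    - [0,0,0]
    - [0,0,0]
    - [0,0,0]
  jaw: [25,25,25,25,25]

```text
time_s: 3.38
tcp_pos: [0.5112, 0.2699, 0.0214]
ee_rot: [0.0, -0.047, 0.999, 0.0]
ft_force: [0.5, 0.0, -0.3]
width: 0.0253
gripper_force: 0.0
```

```bash
python3 -c "
from h import *
st(); a=shot('scene','p3',(300,165,370,245),6); b=shot('top','p3t',(110,140,200,245),5); 
h=max(a.shape[0],b.shape[0]); cv2.imwrite('pics/p3.png',np.hstack([cv2.copyMakeBorder(i,0,h-i.shape[0],0,0,0) for i in(a,b)]))"
```

```text
3.38 [0.5112 0.2699 0.0214] x [-0.996 -0.094 -0.001] y [-0.094  0.996  0.   ] z [ 0.001  0.    -1.   ] F [ 0.5  0.  -0.3] w 0.02533348484707174 0.0 q [-0.53  0.72 -0.04  2.06  0.08  0.37  1.02]
```

View pics/p3.png

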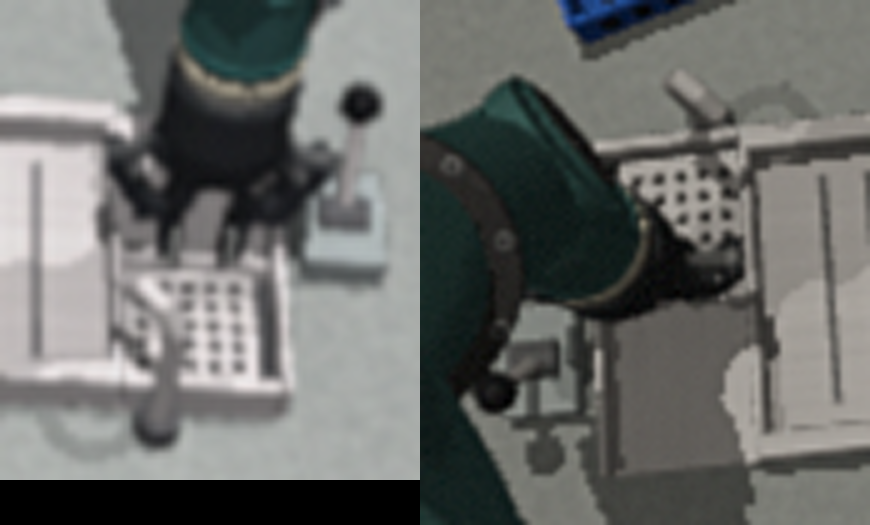

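Request:
send_rows:
  slide:
    - [0,0,-50]
    - [0,0,-110]
    - [0,-20,-150]
    - [5,-70,-160]
    - [10,-130,-160]
  dr:
    - [0,0,0]
    - [0,0,0]
    - [0,0,0]
    - [0,0,0]
    - [0,0,0]
  jaw: [25,25,25,60,80]

```text
time_s: 4.1
tcp_pos: [0.5137, 0.1398, 0.183]
ee_rot: [0.002, -0.049, 0.999, 0.001]
ft_force: [-0.1, -0.5, 0.1]
width: 0.0606
gripper_force: 0.0
```

Request:
send_rows:
  slide:
    - [10,-60,0]
    - [20,-120,0]
    - [30,-180,0]
    - [40,-240,0]
    - [50,-300,0]
  dr:
    - [0,0,0]
    - [0,0,0]
    - [0,0,0]
    - [0,0,0]
    - [0,0,0]
  jaw: [80,80,80,80,80]

```text
time_s: 4.72
tcp_pos: [0.4909, -0.1657, 0.1815]
ee_rot: [0.0, -0.047, 0.999, -0.0]
ft_force: [1.3, -0.2, -0.3]
width: 0.0799
gripper_force: 0.0
```

```bash
python3 - <<'E'
from h import *
st(); rel(.4595,-.2992,.12,.1033+np.pi/2)
shot('top','p4'); shot('scene','p4s')
b=cv2.imread('pics/raw_p4.png'); a=cv2.imread('pics/raw_p4s.png')
g=lambda i:(255*(i/255.)**0.6).astype('uint8')
x=cv2.resize(b[140:245,100:260],None,fx=5,fy=5,interpolation=3); y=cv2.resize(np.hstack([a[170:240,140:200],a[170:240,300:370]]),None,fx=4,fy=4,interpolation=3)
y=cv2.copyMakeBorder(y,0,0,0,800-y.shape[1],0) ; y=y[:280]
cv2.imwrite('pics/p4v.png',g(cv2.resize(np.vstack([x,y]),None,fx=.74,fy=.74,interpolation=3)))
E
```

```text
4.72 [ 0.4909 -0.1657  0.1815] x [-0.996 -0.095 -0.001] y [-0.095  0.996 -0.   ] z [ 0.001 -0.    -1.   ] F [ 1.3 -0.2 -0.3] w 0.07986554015199993 0.0 q [ 0.28  0.4  -0.06  2.11  0.04  0.62  1.86]
slide [  43.9 -130.    61.5] dr [-0.     0.001 -0.009] t 4.72
```

View pics/p4v.png

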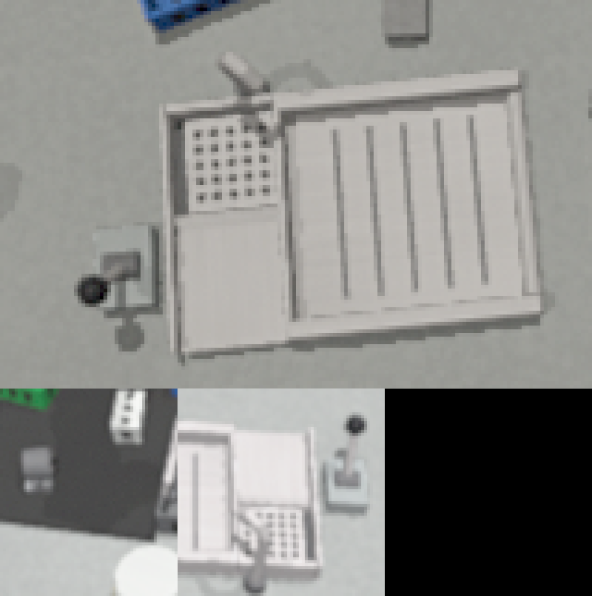

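Request:
send_rows:
  slide:
    - [20,-60,20]
    - [40,-115,50]
    - [44,-130,70]
    - [44,-130,110]
    - [44,-130,150]
  dr:
    - [0,0,-0.009]
    - [0,0,-0.009]
    - [0,0,-0.009]
    - [0,0,-0.009]
    - [0,0,-0.009]
  jaw: [60,60,60,60,60]

```text
time_s: 5.45
tcp_pos: [0.4601, -0.2977, 0.0305]
ee_rot: [0.001, -0.051, 0.999, -0.0]
ft_force: [0.7, -0.6, 0.0]
width: 0.0599
gripper_force: 0.0
```

```bash
python3 - <<'E'
from h import *
st(); rel(.4595,-.2992,.006,.1033+np.pi/2)
u=(100+(234/.74+.5)/5-.5,140+(165/.74+.5)/5-.5); p=atz('top',u,.016); r=loc(.054,.2545); print(p,r)
b=cv2.imread('pics/raw_p4.png').astype(int); m=(b.min(2)>150); ys,xs=np.where(m[195:230,325:355]); print(xs.mean()+325,ys.mean()+195, atz('top',(xs.mean()+325,ys.mean()+195),.032))
E
```

```text
5.45 [ 0.4601 -0.2977  0.0305] x [-0.995 -0.102 -0.001] y [-0.102  0.995 -0.001] z [ 0.001 -0.    -1.   ] F [ 0.7 -0.6  0. ] w 0.05991025858279883 0.0 q [ 0.52  0.68 -0.04  2.12  0.07  0.33  2.1 ]
slide [ 0.8 -1.4 24.5] dr [-0.001  0.001 -0.001] t 5.45
[0.55891557 0.26829696 0.016     ] (np.float64(0.5613140056291233), np.float64(0.2727986036619457))
nan nan [nan nan nan]<stdin>:4: RuntimeWarning: Mean of empty slice.
  ret = ret.dtype.type(ret / rcount)
```

Request:
send_rows:
  slide:
    - [1,-1.5,24]
    - [1,-1.5,24]
    - [1,-1.5,24]
    - [1,-1.5,24]
    - [1,-1.5,24]
  dr:
    - [0,0,0]
    - [0,0,0]
    - [0,0,0]
    - [0,0,0]
    - [0,0,0]
  jaw: [60,60,30,15,15]
  newtons: 50

```text
time_s: 6.08
tcp_pos: [0.4599, -0.2994, 0.0087]
ee_rot: [0.001, -0.052, 0.999, -0.001]
ft_force: [-0.2, 0.2, 5.1]
width: 0.033
gripper_force: 51.2
```

Request:
send_rows:
  slide:
    - [0,0,0]
    - [0,0,-30]
    - [0,0,-60]
    - [0,0,-90]
    - [0,0,-90]
  dr:
    - [0,0,0]
    - [0,0,0]
    - [0,0,0]
    - [0,0,0]
    - [0,0,0]
  jaw: [15,15,15,15,15]

```text
time_s: 6.7
tcp_pos: [0.4603, -0.3, 0.0996]
ee_rot: [0.002, -0.051, 0.999, -0.001]
ft_force: [0.4, -0.7, -2.1]
width: 0.0327
gripper_force: 50.4
```

```bash
python3 - <<'E'
from h import *
st()
B=(.5402,-.1385,.0556)
for l in((-.025,.03),(-.025,.02)): x,y=loc(*l,S=B); print(x,y); rel(x,y,.1,.0556+np.pi/2)
E
```

```text
6.7 [ 0.4603 -0.3     0.0996] x [-0.995 -0.103 -0.004] y [-0.103  0.995 -0.003] z [ 0.005 -0.003 -1.   ] F [ 0.4 -0.7 -2.1] w 0.03266815607359708 50.42903423309326 q [ 0.53  0.56 -0.05  2.1   0.06  0.47  2.11]
0.5135714913115856 -0.10993564240121895
slide [-72.5 183.6  -0.7] dr [-0.003  0.004  0.047] t 6.7
0.5141272048898342 -0.11992018958268644
slide [-72.  173.6  -0.6] dr [-0.003  0.004  0.047] t 6.7
```

```bash
python3 - <<'E'
from h import *
x,y=loc(-.037,.01,S=(.5402,-.1385,.0556)); print(x,y); rel(x,y,.1,.0556+np.pi/2)
E
```

```text
0.5027014618503217 -0.1305715930580522
slide [-59.6 164.2  -0.7] dr [-0.003  0.004  0.047] t 6.7
```

Request:
send_rows:
  slide:
    - [-15,45,-5]
    - [-35,100,-5]
    - [-60,155,-5]
    - [-60,164,0]
    - [-60,164,0]
  dr:
    - [0,0,0.01]
    - [0,0,0.03]
    - [0,0,0.047]
    - [0,0,0.047]
    - [0,0,0.047]
  jaw: [15,15,15,15,15]

```text
time_s: 7.32
tcp_pos: [0.5005, -0.1288, 0.0962]
ee_rot: [-0.001, -0.029, 1.0, 0.0]
ft_force: [-0.3, -0.6, -1.1]
width: 0.0329
gripper_force: 50.5
```

Request:
send_rows:
  slide:
    - [0,0,30]
    - [0,0,60]
    - [0,0,80]
    - [0,0,86]
    - [0,0,86]
  dr:
    - [0,0,0]
    - [0,0,0]
    - [0,0,0]
    - [0,0,0]
    - [0,0,0]
  jaw: [15,15,15,15,15]

```text
time_s: 7.95
tcp_pos: [0.4996, -0.1325, 0.0126]
ee_rot: [-0.001, -0.026, 1.0, -0.001]
ft_force: [-4.5, 0.9, 13.1]
width: 0.033
gripper_force: 52.3
```

Request:
send_rows:
  slide:
    - [0,0,0]
    - [0,0,0]
    - [0,0,0]
    - [0,0,-50]
    - [0,0,-100]
  dr:
    - [0,0,0]
    - [0,0,0]
    - [0,0,0]
    - [0,0,0]
    - [0,0,0]
  jaw: [50,50,50,50,50]

```text
time_s: 8.57
tcp_pos: [0.5012, -0.1298, 0.1116]
ee_rot: [-0.001, -0.028, 1.0, 0.0]
ft_force: [0.4, 0.1, 0.0]
width: 0.0499
gripper_force: 0.0
```

```bash
python3 - <<'E'
from h import *
st(); rel(.5564,-.392,.13,.2582+np.pi/2)
E
```

```text
8.57 [ 0.5012 -0.1298  0.1116] x [-0.998 -0.056  0.002] y [-0.056  0.998  0.   ] z [-0.002  0.    -1.   ] F [0.4 0.1 0. ] w 0.04994545572234641 0.0 q [ 0.17  0.52 -0.01  2.16  0.01  0.46  1.79]
slide [ -40.4 -264.9  -18.6] dr [ 0.001 -0.002 -0.202] t 8.57
```

```bash
python3 - <<'E'
from h import *
shot('top','p5'); shot('scene','p5s'); shot('top','p5b')
for n,f0,f1,(x0,y0,x1,y1) in(('top','top0','p5',(350,163,386,200)),('scene','scene0','p5s',(138,182,165,210))):
  for f in(f0,f1):
    g=cv2.cvtColor(cv2.imread(f'pics/raw_{f}.png'),cv2.COLOR_BGR2GRAY)[y0:y1,x0:x1].astype(float)
    bg=np.median(g); m=(np.clip((g-bg-8)/8,0,1)); k,lab,stt,_=cv2.connectedComponentsWithStats((m>.3).astype('uint8')); j=1+stt[1:,4].argmax(); w=(lab==j)
    ys,xs=np.where(w); r=cv2.minAreaRect(np.c_[xs,ys].astype('float32')); print(n,f,bg,w.sum(),xs.mean()+x0,ys.mean()+y0,r, xs.min()+x0,xs.max()+x0,ys.min()+y0,ys.max()+y0)
i=cv2.imread('pics/raw_p5.png'); i2=cv2.imread('pics/raw_p5s.png')
g=lambda i:(255*(i/255.)**0.5).astype('uint8')
a=cv2.resize(i[155:205,340:395],None,fx=10,fy=10,interpolation=3); b=cv2.resize(i2[180:220,135:170],None,fx=7,fy=7,interpolation=3); b=cv2.copyMakeBorder(b,0,500-b.shape[0],0,0,0)
cv2.imwrite('pics/p5v.png',g(np.hstack([a,b])))
E
```

```text
top top0 23.0 182 368.7967032967033 178.86263736263737 ((19.049999237060547, 17.150001525878906), (19.289894104003906, 13.914022445678711), 71.56505584716797) 360 376 171 189
top p5 24.0 183 368.8524590163934 178.87431693989072 ((19.241376876831055, 17.10344886779785), (20.055095672607422, 13.370064735412598), 68.19859313964844) 360 376 171 189
scene scene0 37.0 150 152.17333333333335 196.67333333333335 ((14.0, 14.5), (15.0, 10.0), 90.0) 147 157 189 204
scene p5s 38.0 150 152.17333333333335 196.67333333333335 ((14.0, 14.5), (15.0, 10.0), 90.0) 147 157 189 204
```

View pics/p5v.png

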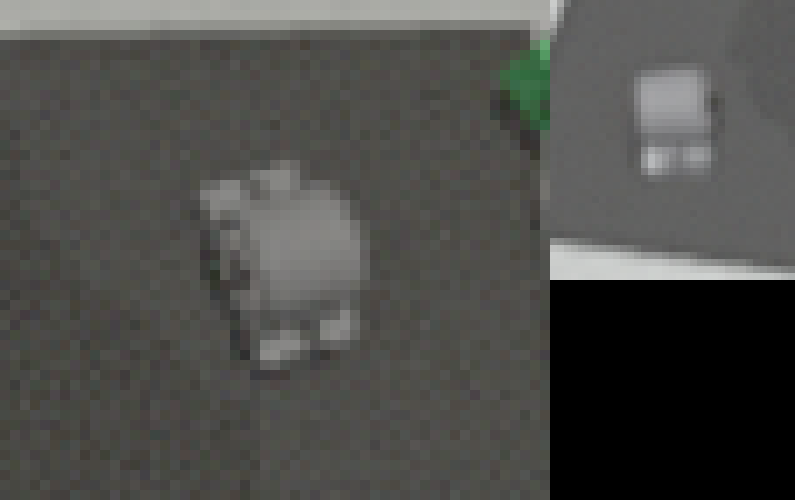

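```bash
python3 - <<'E'
from fit import *
d=lambda x,y:('top',(340+(x+.5)/10-.5,155+(y+.5)/10-.5)); e=lambda x,y:('scene',(135+(x-550+.5)/7-.5,180+(y+.5)/7-.5))
a,b=.03,.016
fit([(d(203,185),(a,b,.012)),(d(293,163),(a,-b,.012)),(d(258,367),(-a,b,.012)),(d(357,340),(-a,-b,.012)),(e(645,175),(a,-b,.006)),(e(712,172),(a,b,.006)),(d(365,255),(0,-b,.04)),(e(637,70),(-.005,-b,.041)),(e(705,68),(-.005,b,.041))],[.556,-.39,.25],'pil',False)
E
```

```text
pil [ 0.5563 -0.3925  0.2272]
[[0.2, 0.7], [0.7, 0.5], [0.3, 0.2], [-0.1, 0.5], [0.5, -0.2], [-0.4, -0.3], [-1.1, -1.7], [0.6, 1.6], [-0.4, 1.3]]
```

Request:
send_rows:
  slide:
    - [-8,-55,-18]
    - [-16,-112,-18]
    - [-25,-170,-18]
    - [-34,-225,-18]
    - [-40,-265,-18]
  dr:
    - [0,0,-0.04]
    - [0,0,-0.08]
    - [0,0,-0.12]
    - [0,0,-0.15]
    - [0,0,-0.184]
  jaw: [60,60,60,60,60]

```text
time_s: 9.35
tcp_pos: [0.5556, -0.395, 0.1273]
ee_rot: [-0.001, -0.119, 0.993, 0.0]
ft_force: [0.6, -0.3, 0.8]
width: 0.0599
gripper_force: 0.0
```

```bash
python3 - <<'E'
from h import *
st(); rel(.5563,-.3922,.009,.24+np.pi/2)
E
```

```text
9.35 [ 0.5556 -0.395   0.1273] x [-0.972 -0.237  0.002] y [-0.237  0.972  0.001] z [-0.002  0.    -1.   ] F [ 0.6 -0.3  0.8] w 0.059880969941521145 0.0 q [ 0.6   0.65 -0.08  1.78  0.08  0.71  2.29]
slide [ -1.6   2.5 118.3] dr [ 0.001 -0.002 -0.001] t 9.35
```

Request:
send_rows:
  slide:
    - [-1,2,40]
    - [-1,2,90]
    - [-1,2,117]
    - [-1,2,117]
    - [-1,2,117]
  dr:
    - [0,0,0]
    - [0,0,0]
    - [0,0,0]
    - [0,0,0]
    - [0,0,0]
  jaw: [60,60,60,60,40]

```text
time_s: 9.98
tcp_pos: [0.5573, -0.3901, 0.0124]
ee_rot: [0.0, -0.12, 0.993, -0.0]
ft_force: [0.6, 0.2, -0.4]
width: 0.043
gripper_force: 0.0
```

Request:
send_rows:
  slide:
    - [0,0,0]
    - [0,0,0]
    - [0,0,0]
    - [0,0,-50]
    - [0,0,-95]
  dr:
    - [0,0,0]
    - [0,0,0]
    - [0,0,0]
    - [0,0,0]
    - [0,0,0]
  jaw: [15,15,15,15,15]

```text
time_s: 10.6
tcp_pos: [0.5565, -0.3896, 0.1079]
ee_rot: [-0.001, -0.12, 0.993, 0.0]
ft_force: [0.5, 0.2, -1.6]
width: 0.0313
gripper_force: 49.7
```

```bash
python3 - <<'E'
from h import *
st(); x,y=loc(.037,.01,S=(.5402,-.1385,.0556)); print(x,y); rel(x,y,.115,.0556+np.pi/2)
E
```

```text
10.6 [ 0.5565 -0.3896  0.1079] x [-0.971 -0.238  0.001] y [-0.238  0.971  0.001] z [-0.001  0.001 -1.   ] F [ 0.5  0.2 -1.6] w 0.03126040304485747 49.74551260471344 q [ 0.6   0.68 -0.08  1.79  0.08  0.68  2.28]
0.5765871109931812 -0.12645931257901286
slide [-82.1 250.8  -6.9] dr [ 0.001 -0.001  0.185] t 10.6
```

Request:
send_rows:
  slide:
    - [-15,50,-7]
    - [-32,105,-7]
    - [-50,160,-7]
    - [-68,212,-7]
    - [-82,251,-7]
  dr:
    - [0,0,0.04]
    - [0,0,0.08]
    - [0,0,0.12]
    - [0,0,0.16]
    - [0,0,0.185]
  jaw: [15,15,15,15,15]

```text
time_s: 11.22
tcp_pos: [0.5767, -0.1232, 0.1143]
ee_rot: [-0.0, -0.028, 1.0, 0.001]
ft_force: [0.3, -0.4, -1.6]
width: 0.0313
gripper_force: 50.0
```

```bash
python3 - <<'E'
from h import *
st(); x,y=loc(.037,.01,S=(.5402,-.1385,.0556)); print(x,y); rel(x,y,.0165,.0556+np.pi/2)
E
```

```text
11.22 [ 0.5767 -0.1232  0.1143] x [-0.998 -0.057  0.   ] y [-0.057  0.998  0.001] z [-0.     0.001 -1.   ] F [ 0.3 -0.4 -1.6] w 0.031314257554013826 49.98562574386597 q [ 0.14  0.58 -0.    2.    0.    0.56  1.76]
0.5765871109931812 -0.12645931257901286
slide [ 0.2 -3.3 97.8] dr [ 0.001 -0.     0.001] t 11.22
```

Request:
send_rows:
  slide:
    - [0,0,40]
    - [0,0,75]
    - [0,0,92]
    - [0,0,97]
    - [0,0,97]
  dr:
    - [0,0,0]
    - [0,0,0]
    - [0,0,0]
    - [0,0,0]
    - [0,0,0]
  jaw: [15,15,15,15,15]

```text
time_s: 11.85
tcp_pos: [0.5911, -0.1301, 0.0251]
ee_rot: [0.014, -0.027, 1.0, -0.003]
ft_force: [7.0, -3.4, 35.3]
width: 0.0313
gripper_force: 73.5
```

Request:
send_rows:
  slide:
    - [0,0,0]
    - [0,0,0]
    - [0,0,0]
    - [0,0,-50]
    - [0,0,-110]
  dr:
    - [0,0,0]
    - [0,0,0]
    - [0,0,0]
    - [0,0,0]
    - [0,0,0]
  jaw: [50,50,50,50,50]

```text
time_s: 12.48
tcp_pos: [0.5744, -0.1261, 0.1261]
ee_rot: [-0.003, -0.028, 1.0, 0.001]
ft_force: [1.1, -0.3, -0.2]
width: 0.0497
gripper_force: 0.0
```

Request:
send_rows:
  slide:
    - [30,0,-40]
    - [60,0,-80]
    - [80,20,-100]
    - [90,60,-100]
    - [90,100,-100]
  dr:
    - [0,0,0]
    - [0,0,0]
    - [0,0,0]
    - [0,0,0]
    - [0,0,0]
  jaw: [50,50,50,50,50]

```text
time_s: 13.1
tcp_pos: [0.479, -0.0314, 0.2267]
ee_rot: [-0.002, -0.027, 1.0, -0.0]
ft_force: [1.7, -0.4, -0.6]
width: 0.0498
gripper_force: 0.0
```

```bash
python3 - <<'E'
from h import *
st(); shot('top','p6'); shot('scene','p6s')
t=cv2.imread('pics/raw_p6.png')[150:245,250:355]; s=cv2.imread('pics/raw_p6s.png')[165:235,170:260]
g=lambda i:(255*(i/255.)**0.6).astype('uint8')
a=cv2.resize(t,None,fx=4,fy=4,interpolation=3); b=cv2.resize(s,None,fx=4,fy=4,interpolation=3); b=cv2.copyMakeBorder(b,0,a.shape[0]-b.shape[0],0,0,0)
cv2.imwrite('pics/p6v.png',g(np.hstack([a,b])))
E
```

```text
13.1 [ 0.479  -0.0314  0.2267] x [-0.999 -0.054  0.003] y [-0.054  0.999 -0.   ] z [-0.003 -0.    -1.   ] F [ 1.7 -0.4 -0.6] w 0.04977367932040366 0.0 q [-0.01  0.29 -0.03  2.15  0.01  0.7   1.58]
```

View pics/p6v.png

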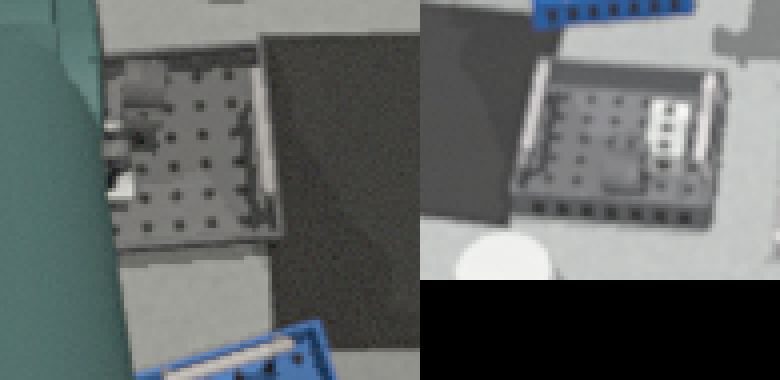

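The manifold now stands nearer the lead handle (scene crop (668,130)), and the pillow is beside it at (625,170). The pillow met resistance on landing, so I clear the arm and check it closely.

Request:
send_rows:
  slide:
    - [0,50,0]
    - [0,110,0]
    - [0,170,0]
    - [0,230,0]
    - [0,240,0]
  dr:
    - [0,0,0]
    - [0,0,0]
    - [0,0,0]
    - [0,0,0]
    - [0,0,0]
  jaw: [50,50,50,50,50]

```text
time_s: 13.82
tcp_pos: [0.467, 0.2124, 0.2266]
ee_rot: [-0.001, -0.032, 1.0, 0.001]
ft_force: [-0.1, -1.4, -0.6]
width: 0.0499
gripper_force: 0.0
```

```bash
python3 - <<'E'
from h import *
st(); shot('top','p7'); shot('scene','p7s')
t=cv2.imread('pics/raw_p7.png')[152:222,255:325]; s=cv2.imread('pics/raw_p7s.png')[170:226,190:246]
g=lambda i:(255*(i/255.)**0.6).astype('uint8')
a=cv2.resize(t,(395,395),interpolation=3); b=cv2.resize(s,(395,395),interpolation=3)
cv2.imwrite('pics/p7v.png',g(np.hstack([a,b])))
E
```

```text
13.82 [0.467  0.2124 0.2266] x [-0.998 -0.063  0.002] y [-0.063  0.998  0.001] z [-0.002  0.001 -1.   ] F [-0.1 -1.4 -0.6] w 0.04994096675342185 0.0 q [-0.43  0.34 -0.1   2.08  0.05  0.73  1.07]
```

View pics/p7v.png

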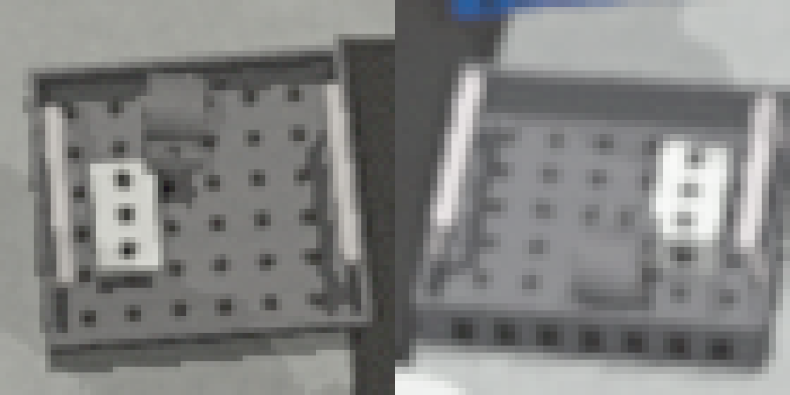

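```bash
python3 - <<'E'
from fit import *
k=395/70;k2=395/56
T=lambda p:np.round((proj('top',p)-[255,152]+.5)*k-.5); Sx=lambda p:np.round((proj('scene',p)-[190,170]+.5)*k2-.5+[395,0])
B=(.5402,-.1385,.0556)
t=lambda x,y:('top',(255+(x+.5)/k-.5,152+(y+.5)/k-.5)); s=lambda x,y:('scene',(190+(x-395+.5)/k2-.5,170+(y+.5)/k2-.5))
print('housing tri',tri(t(178,105),s(610,262)))
print('manifold tri',tri(t(127,215),s(688,203)))
W=lambda x,y,z:(*loc(x,y,S=B),z)
print('far wall inner top',[Sx(W(.075,y,.04)) for y in(-.05,.0,.05)],'corners',Sx(W(.079,-.089,.04)),Sx(W(.079,.089,.04)),T(W(-.079,-.089,.04)),T(W(.079,.089,.04)),T(W(.079,-.089,.04)))
for cx in(.030,.037,.043):
  y=.01; print(cx,'top: htop edges',[T(W(cx,y+d,.046)) for d in(.016,-.016)],'near foot end',T(W(cx-.03,y,.016)),T(W(cx-.03,y,.004)),'far foot top',T(W(cx+.03,y,.016)),'hous near mid',T(W(cx-.02,y,.026)))
  print('   scene: htop',[Sx(W(cx,y+d,.046)) for d in(.016,-.016)],'hous far',Sx(W(cx+.02,y,.026)),'foot far top',Sx(W(cx+.03,y,.016)),'bot',Sx(W(cx+.03,y,.004)),'hous near',Sx(W(cx-.014,y,.04)))
im=cv2.imread('pics/raw_p7s.png'); g=cv2.cvtColor(im,6); print(g[198:218,268-48:282-48+6])
E
```

```text
housing tri (array([ 0.5898248 , -0.12883585,  0.04820502]), np.float64(7.925577025294623e-06))
manifold tri (array([ 0.53155393, -0.09979862,  0.02855655]), np.float64(0.0005472766202570584))
far wall inner top [array([493., 302.]), array([590., 310.]), array([689., 318.])] corners [415. 302.] [765. 331.] [371. 323.] [28. 69.] [342.  46.]
0.03 top: htop edges [array([147., 143.]), array([204., 139.])] near foot end [177. 204.] [175. 208.] far foot top [168. 102.] hous near mid [176. 183.]
   scene: htop [array([653., 236.]), array([591., 231.])] hous far [618. 288.] foot far top [617. 316.] bot [618. 329.] hous near [626. 219.]
0.037 top: htop edges [array([146., 131.]), array([203., 127.])] near foot end [176. 192.] [174. 196.] far foot top [167.  90.] hous near mid [175. 171.]
   scene: htop [array([651., 247.]), array([589., 242.])] hous far [616. 299.] foot far top [615. 327.] bot [616. 340.] hous near [624. 230.]
0.043 top: htop edges [array([145., 121.]), array([202., 117.])] near foot end [175. 182.] [173. 186.] far foot top [166.  80.] hous near mid [174. 161.]
   scene: hto
[... 1129 characters left out ...]
  89  99
  100  93]
 [ 78  82  83  78  68  51  61  87  91  76  71  83  93  96  87  83  84  93
   98  95]
 [ 66  69  71  70  66  55  67  96  93  64  55  74  95  97  86  78  67  68
   83  94]
 [ 54  58  58  58  54  49  67  95  96  78  69  82  98  96  87  78  59  55
   78  94]
 [ 57  56  55  58  58  56  72  95  98  94  91  94  98  97  86  80  75  77
   91  96]
 [ 73  73  74  80  80  77  84  95  96  96  96  97  96  95  88  86  88  94
  100  97]
 [ 63  63  65  68  68  67  73  75  77  77  80  81  84  87  85  86  91  95
   96  94]
 [ 52  51  47  46  46  50  55  56  55  55  58  58  63  66  65  67  70  70
   71  76]
 [ 49  48  37  28  31  40  50  49  43  36  36  41  50  52  47  46  46  48
   54  56]]
```

The manifold lies flat at crop (127,215). The pillow is beside it against the far wall at (178,105), and the images don't settle whether it is level. I'll probe its top with the closed fingers, where a level pillow should read z≈0.046.

```bash
python3 - <<'E'
from h import *
rel(.585,-.128,.10,.0556+np.pi/2)
E
```

```text
slide [ -98.1 -342.6  126.5] dr [-0.001 -0.002  0.003] t 13.93
```

Request:
send_rows:
  slide:
    - [-20,-60,0]
    - [-40,-120,0]
    - [-60,-180,0]
    - [-75,-240,0]
    - [-90,-300,10]
  dr:
    - [0,0,0]
    - [0,0,0]
    - [0,0,0]
    - [0,0,0]
    - [0,0,0]
  jaw: [0,0,0,0,0]

```text
time_s: 14.55
tcp_pos: [0.5735, -0.0905, 0.2176]
ee_rot: [-0.0, -0.026, 1.0, -0.001]
ft_force: [-0.4, 0.4, -0.6]
width: 0.0002
gripper_force: 0.0
```

Request:
send_rows:
  slide:
    - [-8,-42,40]
    - [-8,-42,90]
    - [-8,-42,117]
    - [-8,-42,135]
    - [-8,-42,152]
  dr:
    - [0,0,0]
    - [0,0,0]
    - [0,0,0]
    - [0,0,0]
    - [0,0,0]
  jaw: [0,0,0,0,0]

```text
time_s: 15.18
tcp_pos: [0.5841, -0.1282, 0.065]
ee_rot: [-0.0, -0.027, 1.0, -0.0]
ft_force: [-0.0, 0.1, -0.6]
width: 0.0
gripper_force: 0.0
```

Request:
send_rows:
  slide:
    - [0,0,3]
    - [0,0,6]
    - [0,0,9]
    - [0,0,12]
    - [0,0,12]
  dr:
    - [0,0,0]
    - [0,0,0]
    - [0,0,0]
    - [0,0,0]
    - [0,0,0]
  jaw: [0,0,0,0,0]

```text
time_s: 15.8
tcp_pos: [0.5892, -0.1269, 0.0595]
ee_rot: [0.005, -0.028, 1.0, -0.001]
ft_force: [-3.4, 1.3, 29.0]
width: 0.0003
gripper_force: 14.7
```

```bash
python3 - <<'E'
import cv2,numpy as np
np.set_printoptions(linewidth=200)
g=cv2.cvtColor(cv2.imread('pics/raw_p7.png'),6); print('top rows162-190 cols 276-297'); print(g[162:191,276:298])
g=cv2.cvtColor(cv2.imread('pics/raw_p7s.png'),6); print('scene rows196-222 cols 210-232');print(g[196:222,210:233])
E
```

```text
top rows162-190 cols 276-297
[[110 109 106 105 102  98  93  91  91  91  88  89  78  76  75  70  65  64  63  54  48  50]
 [ 79  74  68  68  64  63  52  47  47  43  43  43  37  35  37  35  33  31  31  28  23  27]
 [ 38  37  32  29  31  35  34  31  24  26  24  24  27  25  24  21  24  24  24  25  24  26]
 [ 24  22  23  22  25  47  59  59  56  55  55  56  68  53  45  34  33  33  38  35  37  35]
 [ 28  27  30  29  30  55  68  70  69  70  67  69  72  68  66  49  32  29  25  34  40  39]
 [ 39  38  37  35  39  58  73  75  73  72  73  71  71  72  71  54  34  26  28  39  40  41]
 [ 37  38  36  39  46  63  74  76  78  76  76  75  75  74  75  54  58  63  65  73  75  63]
 [ 36  40  41  66  79  79  78  78  78  78  78  76  76  76  76  48  50  65  71  80  80  64]
 [ 46  71  74  79  72  80  79  79  79  80  78  77  75  80  79  48  41  63  67  78  79  75]
 [ 44  73  81  81  62  70  72  73  73  73  72  73  76  78  76  56  61  65  67  79  80  78]
 [ 71  79  81  79  52  59  66  67  66  67  68  71  71  71  71  64  67  65  65  75  80  78]
 [ 80  79  79  79  57  57  59  60  58  60  63  63  65  64  66  59  66 
[... 3370 characters left out ...]
0  77  84  95  96  96  96  97  96]
 [ 47  48  49  52  56  55  55  57  60  62  63  63  65  68  68  67  73  75  77  77  80  81  84]
 [ 34  30  33  43  50  49  39  37  39  48  52  51  47  46  46  50  55  56  55  55  58  58  63]
 [ 29  20  23  37  49  48  32  23  26  40  49  48  37  28  31  40  50  49  43  36  36  41  50]
 [ 31  22  25  37  49  48  31  21  22  37  50  48  34  20  21  35  50  50  36  24  23  34  48]
 [ 59  50  46  46  50  47  36  28  29  36  46  46  35  25  24  34  47  47  35  24  19  32  48]
 [107  97  92  84  80  74  69  68  69  68  64  64  62  59  52  49  50  48  44  36  32  34  45]
 [140 138 137 135 133 132 134 132 130 120 108 106 107 105  95  89  81  76  79  78  72  72  72]]
```

The housing top reads z≈0.060, and the pillow's near-left corner covers the manifold's far-right corner. So the manifold was knocked aside and the pillow leans on it. I'll push the manifold towards the robot so the pillow drops flat.

Request:
send_rows:
  slide:
    - [0,5,-20]
    - [0,10,-50]
    - [0,20,-60]
    - [0,20,-60]
    - [0,20,-60]
  dr:
    - [0,0,0]
    - [0,0,0.15]
    - [0,0,0.33]
    - [0,0,0.51]
    - [0,0,0.69]
  jaw: [0,0,0,0,0]

```text
time_s: 16.42
tcp_pos: [0.584, -0.1059, 0.1147]
ee_rot: [0.001, 0.314, 0.949, 0.0]
ft_force: [0.6, -0.1, 0.3]
width: 0.0002
gripper_force: 0.0
```

Request:
send_rows:
  slide:
    - [0,0,0]
    - [0,0,0]
    - [0,0,0]
    - [0,0,0]
    - [0,0,0]
  dr:
    - [0,0,0.18]
    - [0,0,0.36]
    - [0,0,0.54]
    - [0,0,0.72]
    - [0,0,0.88]
  jaw: [0,0,0,0,0]

```text
time_s: 17.05
tcp_pos: [0.5838, -0.106, 0.1143]
ee_rot: [0.0, 0.689, 0.725, 0.001]
ft_force: [-0.0, 1.1, -0.5]
width: -0.0002
gripper_force: 0.0
```

```bash
python3 - <<'E'
from h import *
st()
shot('scene','p8s'); g=cv2.cvtColor(cv2.imread('pics/raw_p8s.png'),6); a=cv2.cvtColor(cv2.imread('pics/raw_p7s.png'),6)
for i in(a,g): m=i[185:215,220:250]>180; print(m.sum(),[v.mean() for v in np.where(m)])
print(g[203:216,212:232:2])
x,y=loc(.046,.046,S=(.5402,-.1385,.0556)); print(x,y); rel(x,y,.09,.0556)
E
```

```text
17.05 [ 0.5838 -0.106   0.1143] x [-0.052  0.999  0.001] y [0.999 0.052 0.001] z [ 0.001  0.001 -1.   ] F [-0.   1.1 -0.5] w -0.0002347781667970806 0.0 q [-0.19  0.62  0.42  2.01 -0.44  0.6   0.58]
117 [np.float64(11.572649572649572), np.float64(13.752136752136753)]
28 [np.float64(11.892857142857142), np.float64(20.071428571428573)]
[[ 86  86  84  81  78  84  84  53 103  97]
 [ 83  85  86  85  83  88  85  52  85  71]
 [ 84  84  87  89  88  88  85  66  75  33]
 [ 84  84  87  90  89  88  83  75  81  31]
 [ 84  84  84  87  88  89  76  69  86  60]
 [ 84  82  79  82  85  87  78  51  65  57]
 [ 84  81  72  76  80  85  76  45  49  43]
 [ 85  81  62  68  73  80  69  51  48  35]
 [ 85  78  53  57  63  71  66  51  49  30]
 [ 84  80  49  45  52  56  56  50  49  36]
 [ 80  79  62  50  55  54  57  60  60  58]
 [ 63  66  63  63  73  74  80  82  85  86]
 [ 49  53  53  56  64  65  69  73  75  80]]
0.5835726345748071 -0.09001480050530625
slide [15.7  0.5 24.1] dr [ 0.001 -0.    -0.007] t 17.1
```

Request:
send_rows:
  slide:
    - [16,1,25]
    - [16,1,50]
    - [16,1,70]
    - [16,1,88]
    - [16,1,100]
  dr:
    - [0,0,0]
    - [0,0,0]
    - [0,0,0]
    - [0,0,0]
    - [0,0,0]
  jaw: [0,0,0,0,0]

```text
time_s: 17.73
tcp_pos: [0.5835, -0.0909, 0.0127]
ee_rot: [-0.0, 0.687, 0.727, -0.0]
ft_force: [-0.5, -0.4, 0.4]
width: -0.0
gripper_force: 0.0
```

```bash
python3 -c "
from h import *
st(); x,y=loc(.002,.046,S=(.5402,-.1385,.0556)); rel(x,y,.014,.0556)"
```

```text
17.73 [ 0.5835 -0.0909  0.0127] x [-0.056  0.998  0.   ] y [ 0.998  0.056 -0.   ] z [-0.  0. -1.] F [-0.5 -0.4  0.4] w -2.2855334235622303e-05 0.0 q [-0.13  0.77  0.3   2.04 -0.54  0.41  0.64]
slide [  0.9 -43.8  -1.3] dr [-0. -0.  0.] t 17.73
```

Request:
send_rows:
  slide:
    - [0,-8,0]
    - [0,-16,0]
    - [0,-24,0]
    - [0,-32,0]
    - [0,-40,0]
  dr:
    - [0,0,0]
    - [0,0,0]
    - [0,0,0]
    - [0,0,0]
    - [0,0,0]
  jaw: [0,0,0,0,0]

```text
time_s: 18.35
tcp_pos: [0.544, -0.093, 0.0141]
ee_rot: [0.001, 0.687, 0.727, 0.001]
ft_force: [2.0, -0.1, 1.1]
width: -0.0001
gripper_force: 0.8
```

Request:
send_rows:
  slide:
    - [0,-3,0]
    - [0,-6,0]
    - [0,-6,0]
    - [0,10,-20]
    - [0,10,-70]
  dr:
    - [0,0,0]
    - [0,0,0]
    - [0,0,0]
    - [0,0,0]
    - [0,0,0]
  jaw: [0,0,0,0,0]

```text
time_s: 18.98
tcp_pos: [0.5528, -0.0916, 0.0824]
ee_rot: [-0.002, 0.687, 0.727, -0.001]
ft_force: [1.2, 0.5, -0.0]
width: 0.0002
gripper_force: 0.0
```

```bash
python3 -c "
from h import *
st(); shot('scene','p9s'); g=cv2.cvtColor(cv2.imread('pics/raw_p9s.png'),6); np.set_printoptions(linewidth=200); print(g[196:218,206:236])
print(loc(.040,.006,S=(.5402,-.1385,.0556))); x,y=loc(.042,.006,S=(.5402,-.1385,.0556)); rel(x,y,.065,.0556)"
```

```text
18.98 [ 0.5528 -0.0916  0.0824] x [-0.057  0.998  0.001] y [ 0.998  0.057 -0.005] z [-0.005  0.001 -1.   ] F [ 1.2  0.5 -0. ] w 0.0001709461712747689 0.0 q [-0.19  0.64  0.38  2.09 -0.48  0.5   0.61]
[[ 85  85  85  86  83  78  79  83  85  85  84  80  74  74  82  85  83  87  85  63  66  98 117 101  81  70  71  80  93 101]
 [ 84  84  85  84  82  82  84  85  84  84  85  84  84  83  84  84  83  88  94  85  82 100 122 112  70  42  45  64  86  93]
 [ 82  85  83  79  69  72  78  83  82  82  81  80  79  81  83  83  83  88  93  88  86 100 125 119  75  36  27  51  80  92]
 [ 82  86  83  72  51  54  72  82  84  83  78  60  56  68  77  80  83  85  79  78  81  98 120 122 101  64  49  66  85  92]
 [ 84  84  84  75  59  60  76  85  85  84  77  51  49  66  75  76  75  73  59  61  72  86 101 104  91  60  50  65  79  81]
 [ 84  84  84  83  78  78  84  85  84  84  80  68  72  78  80  79  77  73  66  65  69  72  80  89  74  49  39  47  58  59]
 [ 85  85  85  85  84  85  85  85  85  84  83  82  86  88  87  85  84  81  79  76  74  64  71  97  91  70  50  47  47  42]
 [ 85  86  84  78  76  81  86  85  85  
[... 1230 characters left out ...]
78  73  77  80  76  59  64  81  85  81  68  71  93  99  93  90  93  98  96  87  82]
 [ 59  61  60  60  62  62  65  66  67  66  63  68  70  69  65  68  75  78  80  80  85  94  96  95  95  95  97  96  88  86]
 [ 42  49  52  51  46  45  48  52  54  54  53  54  55  57  59  59  59  60  65  68  71  74  76  76  77  80  83  87  86  85]
 [ 27  42  50  48  34  28  34  43  51  50  41  36  37  44  51  50  44  44  45  49  53  57  55  54  55  58  62  65  65  65]
 [ 24  37  49  47  30  19  23  38  49  49  33  23  23  39  49  48  35  30  29  38  49  49  42  35  33  41  50  52  46  43]]
(np.float64(0.5798047605789208), np.float64(-0.13028641737812532))
slide [-38.7  23.6  23.7] dr [0.005 0.001 0.   ] t 19.02
```

```bash
python3 -c "
from h import *
x,y=loc(.029,.004,S=(.5402,-.1385,.0556)); rel(x,y,.055,.0556)"
```

```text
slide [-40.7  10.5  33.7] dr [0.005 0.001 0.   ] t 19.02
```

Request:
send_rows:
  slide:
    - [-20,5,-10]
    - [-40,10,-10]
    - [-40,10,5]
    - [-40,10,20]
    - [-40,10,30]
  dr:
    - [0,0,0]
    - [0,0,0]
    - [0,0,0]
    - [0,0,0]
    - [0,0,0]
  jaw: [0,0,0,0,0]

```text
time_s: 19.65
tcp_pos: [0.5643, -0.1306, 0.0511]
ee_rot: [-0.002, 0.687, 0.727, -0.001]
ft_force: [0.3, 1.0, 0.8]
width: 0.0001
gripper_force: 0.0
```

Request:
send_rows:
  slide:
    - [0,0,4]
    - [0,0,8]
    - [0,0,10]
    - [0,0,12]
    - [0,0,12]
  dr:
    - [0,0,0]
    - [0,0,0]
    - [0,0,0]
    - [0,0,0]
    - [0,0,0]
  jaw: [0,0,0,0,0]

```text
time_s: 20.27
tcp_pos: [0.5658, -0.1313, 0.0457]
ee_rot: [-0.001, 0.687, 0.726, 0.002]
ft_force: [-7.7, 1.6, 32.0]
width: -0.0001
gripper_force: 15.9
```

Request:
send_rows:
  slide:
    - [0,0,-40]
    - [20,0,-80]
    - [40,0,-110]
    - [60,0,-110]
    - [70,0,-110]
  dr:
    - [0,0,0]
    - [0,0,-0.15]
    - [0,0,-0.33]
    - [0,0,-0.51]
    - [0,0,-0.69]
  jaw: [0,0,20,50,50]

```text
time_s: 20.9
tcp_pos: [0.5623, -0.06, 0.1526]
ee_rot: [0.001, 0.397, 0.918, 0.001]
ft_force: [0.0, -0.4, -0.3]
width: 0.0499
gripper_force: 0.0
```

Request:
send_rows:
  slide:
    - [30,30,0]
    - [60,60,0]
    - [100,100,0]
    - [140,140,0]
    - [140,140,0]
  dr:
    - [0,0,-0.18]
    - [0,0,-0.36]
    - [0,0,-0.54]
    - [0,0,-0.72]
    - [0,0,-0.88]
  jaw: [50,50,50,50,50]

```text
time_s: 21.52
tcp_pos: [0.5697, 0.144, 0.152]
ee_rot: [0.001, -0.035, 0.999, 0.002]
ft_force: [-0.1, -1.4, 0.2]
width: 0.0501
gripper_force: 0.0
```

```bash
python3 - <<'E'
from h import *
st(); shot('scene','q0s'); shot('top','q0')
s=cv2.imread('pics/raw_q0s.png')[168:230,188:252]; t=cv2.imread('pics/raw_q0.png')[150:225,255:330]
g=lambda i:(255*(i/255.)**0.6).astype('uint8')
cv2.imwrite('pics/q0v.png',g(np.hstack([cv2.resize(t,(395,395),interpolation=3),cv2.resize(s,(395,383),interpolation=3) if 0 else cv2.resize(cv2.imread('pics/raw_q0s.png')[168:230,188:250],(395,395),interpolation=3)])))
# handle bars: bright pixels
for n,f,boxes in(('scene','q0s',[(196,178,208,208),(238,180,250,210)]),('top','q0',[(260,165,272,208),(310,160,324,204)])):
  im=cv2.imread(f'pics/raw_{f}.png'); g1=cv2.cvtColor(im,6)
  im0=cv2.cvtColor(cv2.imread('pics/raw_'+('scene0' if n=='scene' else 'top0')+'.png'),6)
  for x0,y0,x1,y1 in boxes:
    for g2 in(im0,g1):
      m=g2[y0:y1,x0:x1]>140; ys,xs=np.where(m); print(n,(x0,y0),m.sum(),xs.mean()+x0,ys.mean()+y0,ys.min()+y0,ys.max()+y0)
E
```

```text
21.52 [0.5697 0.144  0.152 ] x [-0.997 -0.071 -0.002] y [-0.071  0.997  0.004] z [ 0.002  0.004 -1.   ] F [-0.1 -1.4  0.2] w 0.05014284530190596 0.0 q [-0.35  0.52  0.03  1.99 -0.03  0.63  1.35]
scene (196, 178) 58 198.89655172413794 189.91379310344828 178 201
scene (196, 178) 56 198.5 190.5 180 201
scene (238, 180) 173 244.98265895953756 193.72832369942196 180 209
scene (238, 180) 169 245.1301775147929 193.84023668639054 180 209
top (260, 165) 21 264.85714285714283 185.42857142857142 172 200
top (260, 165) 31 265.1290322580645 188.51612903225805 172 201
top (310, 160) 26 315.03846153846155 181.53846153846155 168 196
top (310, 160) 60 315.0833333333333 181.76666666666665 167 197
```

```bash
cat >> h.py <<'E'
def rows(targets):
    """targets: list of (s,L,xs,yaw): lead-edge station y, lead height (m), station x, basket yaw; prints slide/dr rows"""
    s0=status.read_state(); w,a,b,c=s0['ee_rot']; Rt=R.from_quat([a,b,c,w]); SL=[];DR=[]
    for s,L,xs,yaw in targets:
        if s<0.089 and L>=.0159: th=np.arcsin(min(L/.178,.3))
        else: th=None
        if th is None: th=(L-.016)/s if s<.185 else 0.
        y=s-.012*np.cos(th)-.047*np.sin(th); z=L+.047*np.cos(th)-.012*np.sin(th)
        X,Y=loc(xs,y); zb=R.from_euler('z',yaw)*R.from_euler('x',th)
        M=zb.as_matrix(); T=np.c_[-M[:,0],M[:,1],-M[:,2]]
        SL.append((Rt.inv().apply(np.array([X,Y,z])-s0['tcp_pos'])*1000).round(1).tolist()); DR.append((Rt.inv()*R.from_matrix(T)).as_rotvec().round(3).tolist())
    print('slide',SL); print('dr',DR)
E
python3 - <<'E'
from h import *
B=(.5402,-.1385,.0556)
from fit import c1,c2
print(tri(c2(51.5,183),c1(606,196)), loc(0,.077,S=B))
x,y=loc(0,.077,S=B); rel(x,y,.105,.0556+np.pi/2); rel(x,y,.047,.0556+np.pi/2)
g=cv2.cvtColor(cv2.imread('pics/raw_q0.png'),6); m=g[168:215,269:300]>150; ys,xs=np.where(m); u=(xs.mean()+269,ys.mean()+168); p=atz('top',u,.036); c,s=np.cos(B[2]),np.sin(B[2]); d=p[:2]-B[:2]; print('manifold',m.sum(),p,c*d[0]+s*d[1],-s*d[0]+c*d[1])
E
```

```text
(array([ 0.53511199, -0.06150391,  0.06503307]), np.float64(0.0007956058274479855)) (np.float64(0.5359210054474861), np.float64(-0.061618986702700426))
slide [  45.2 -197.    46.6] dr [0.001 0.    0.002] t 21.62
slide [  45.2 -197.   104.6] dr [0.001 0.    0.002] t 21.62
manifold 135 [ 0.4944859  -0.10033617  0.036     ] -0.04352264308200254 0.04064525364509482
```

Request:
send_rows:
  slide:
    - [15,-60,10]
    - [30,-120,20]
    - [45,-175,30]
    - [45,-197,46]
    - [45,-197,75]
  dr:
    - [0,0,0]
    - [0,0,0]
    - [0,0,0.002]
    - [0,0,0.002]
    - [0,0,0.002]
  jaw: [50,50,50,50,50]

```text
time_s: 22.25
tcp_pos: [0.5361, -0.0684, 0.0772]
ee_rot: [0.002, -0.021, 1.0, -0.001]
ft_force: [0.7, 0.6, -0.6]
width: 0.0499
gripper_force: 0.0
```

Request:
send_rows:
  slide:
    - [0,0,15]
    - [0,0,29]
    - [0,0,29]
    - [0,0,29]
    - [0,0,29]
  dr:
    - [0,0,0]
    - [0,0,0]
    - [0,0,0]
    - [0,0,0]
    - [0,0,0]
  jaw: [50,50,50,30,5]
  newtons: 35

```text
time_s: 22.88
tcp_pos: [0.5362, -0.063, 0.0483]
ee_rot: [0.001, -0.027, 1.0, -0.0]
ft_force: [0.6, 0.0, -1.8]
width: 0.0144
gripper_force: 0.0
```

Request:
send_rows:
  slide:
    - [0,0,0]
    - [0,0,0]
    - [0,0,0]
  dr:
    - [0,0,0]
    - [0,0,0]
    - [0,0,0]
  jaw: [3,3,3]

```text
time_s: 23.25
tcp_pos: [0.5362, -0.0627, 0.0483]
ee_rot: [0.001, -0.027, 1.0, 0.0]
ft_force: [-0.6, 1.0, 6.1]
width: 0.0089
gripper_force: 34.4
```

```bash
python3 - <<'E'
from h import *
st(); rows([(-.070,.010,-.003,.0556),(-.074,.018,-.003,.0556),(-.060,.022,-.003,.06),(-.045,.022,-.002,.07),(-.030,.022,-.002,.08)])
E
```

```text
23.25 [ 0.5362 -0.0627  0.0483] x [-0.999 -0.054 -0.001] y [-0.054  0.999  0.   ] z [ 0.001  0.    -1.   ] F [-0.6  1.   6.1] w 0.008863887734353709 34.41743016242981 q [ 0.03  0.65  0.01  2.14 -0.02  0.35  1.68]
slide [[1.8, -8.6, -7.5], [1.6, -13.3, -15.3], [2.1, -0.3, -18.9], [1.6, 14.7, -18.9], [2.2, 29.7, -18.9]]
dr [[-0.085, 0.001, -0.002], [-0.101, 0.001, -0.002], [-0.124, 0.002, -0.006], [-0.124, 0.002, -0.016], [-0.124, 0.003, -0.026]]
```

Request:
send_rows:
  slide:
    - [0,-3,-7]
    - [1,-6,-14]
    - [1.5,-8,-20]
    - [1.5,0,-20]
    - [1.5,12,-20]
  dr:
    - [-0.05,0,0]
    - [-0.09,0,0]
    - [-0.124,0,0]
    - [-0.124,0,-0.005]
    - [-0.124,0,-0.015]
  jaw: [3,3,3,3,3]

```text
time_s: 23.88
tcp_pos: [0.5326, -0.0511, 0.067]
ee_rot: [-0.002, -0.034, 0.998, 0.062]
ft_force: [-0.1, -1.0, -3.6]
width: 0.0083
gripper_force: 34.5
```

```bash
python3 - <<'E'
from h import *
st(); rows([(s,.0225,-.002,y) for s,y in((-.03,.075),(-.015,.08),(0,.0892),(.01,.0892),(.012,.0892))])
shot('scene','q1s')
for f in('q0s','q1s'):
  g2=cv2.cvtColor(cv2.imread(f'pics/raw_{f}.png'),6)[178:208,196:208]; ys,xs=np.where(g2>140); print(len(xs),xs.mean()+196,ys.mean()+178)
E
```

```text
23.88 [ 0.5326 -0.0511  0.067 ] x [-0.998 -0.068  0.001] y [-0.067  0.99   0.123] z [-0.009  0.123 -0.992] F [-0.1 -1.  -3.6] w 0.008307119346775298 34.545825719833374 q [ 0.19  0.62 -0.15  2.12 -0.09  0.42  1.78]
slide [[-1.1, 17.7, 1.6], [-0.7, 32.6, 3.4], [-0.4, 47.5, 5.2], [-0.2, 57.4, 6.5], [-0.1, 59.4, 6.7]]
dr [[-0.003, 0.0, -0.007], [-0.003, 0.001, -0.012], [-0.003, 0.002, -0.022], [-0.003, 0.002, -0.022], [-0.003, 0.002, -0.022]]
56 198.5 190.5
52 201.48076923076923 189.32692307692307
```

Request:
send_rows:
  slide:
    - [-1,12,1.2]
    - [-1,24,2.3]
    - [-0.7,36,3.7]
    - [-0.4,48,5.2]
    - [-0.2,58,6.4]
  dr:
    - [0,0,-0.005]
    - [0,0,-0.01]
    - [0,0,-0.015]
    - [0,0,-0.02]
    - [0,0,-0.022]
  jaw: [3,3,3,3,3]

```text
time_s: 24.55
tcp_pos: [0.5296, 0.0081, 0.0684]
ee_rot: [-0.001, -0.045, 0.997, 0.062]
ft_force: [0.3, 1.0, -5.2]
width: 0.0081
gripper_force: 34.5
```

```bash
python3 - <<'E'
from h import *
st(); rows([(s,L,0,.0892) for s,L in((.012,.018),(.012,.0172),(.012,.0172),(.025,.0187),(.040,.021))])
shot('scene','q2s')
g2=cv2.cvtColor(cv2.imread(f'pics/raw_q2s.png'),6)[170:215,200:235]; ys,xs=np.where(g2>150); print(len(xs),xs.mean()+200,ys.mean()+170)
E
```

```text
24.55 [0.5296 0.0081 0.0684] x [-0.996 -0.091 -0.004] y [-0.09   0.988  0.124] z [-0.008  0.124 -0.992] F [ 0.3  1.  -5.2] w 0.008085554158304977 34.53209459781647 q [ 0.08  0.61 -0.15  2.14 -0.1   0.4   1.71]
slide [[-1.2, 1.1, 5.1], [-1.2, 1.2, 5.8], [-1.2, 1.2, 5.8], [-1.2, 13.9, 6.0], [-1.2, 28.4, 5.7]]
dr [[0.023, 0.003, 0.002], [0.027, 0.003, 0.002], [0.027, 0.003, 0.002], [0.019, 0.003, 0.002], [0.006, 0.003, 0.002]]
525 215.4 184.5390476190476
```

Request:
send_rows:
  slide:
    - [-1,1,3]
    - [-1,1,5]
    - [-1,1,5.5]
    - [-1,1,5.5]
  dr:
    - [0.01,0,0.002]
    - [0.023,0,0.002]
    - [0.025,0,0.002]
    - [0.025,0,0.002]
  jaw: [3,3,3,3]

```text
time_s: 25.1
tcp_pos: [0.5309, 0.0092, 0.0639]
ee_rot: [-0.0, -0.044, 0.998, 0.049]
ft_force: [-1.3, 1.9, 6.2]
width: 0.0087
gripper_force: 35.4
```

```bash
python3 - <<'E'
from h import *
st(); rows([(s,.016*.178/(.178-s)+.001,0,.0892) for s in(.022,.034,.046,.058,.070)])
E
```

```text
25.1 [0.5309 0.0092 0.0639] x [-0.996 -0.088 -0.004] y [-0.088  0.991  0.099] z [-0.005  0.099 -0.995] F [-1.3  1.9  6.2] w 0.008663303075162833 35.416569113731384 q [ 0.04  0.62 -0.12  2.15 -0.09  0.38  1.68]
slide [[0.2, 10.3, 0.3], [0.2, 22.0, 0.1], [0.2, 33.7, -0.4], [0.2, 45.3, -1.2], [0.2, 56.8, -2.4]]
dr [[-0.009, 0.004, -0.001], [-0.018, 0.004, -0.001], [-0.028, 0.004, -0.001], [-0.04, 0.004, -0.001], [-0.055, 0.004, -0.001]]
```

Request:
send_rows:
  slide:
    - [0,10,-1]
    - [0,22,-1.5]
    - [0,34,-2]
    - [0,45,-3]
    - [0,57,-4.4]
  dr:
    - [-0.009,0,0]
    - [-0.018,0,0]
    - [-0.028,0,0]
    - [-0.04,0,0]
    - [-0.055,0,0]
  jaw: [3,3,3,3,3]

```text
time_s: 25.72
tcp_pos: [0.5254, 0.0658, 0.0731]
ee_rot: [-0.002, -0.044, 0.996, 0.077]
ft_force: [-0.6, -0.7, -4.6]
width: 0.0084
gripper_force: 34.6
```

```bash
python3 - <<'E'
from h import *
st(); rows([(.080,.030,0,.0892),(.0885,.0325,0,.0892),(.096,.028,0,.0892),(.103,.022,0,.0892),(.110,.016,0,.0892)])
E
```

```text
25.73 [0.5254 0.0658 0.0731] x [-0.996 -0.088 -0.003] y [-0.088  0.984  0.154] z [-0.011  0.154 -0.988] F [-0.6 -0.7 -4.6] w 0.008367075727363647 34.58573520183563 q [ 0.01  0.61 -0.18  2.15 -0.14  0.39  1.65]
slide [[-0.2, 8.9, 0.2], [-0.2, 17.0, -0.8], [-0.2, 26.4, 4.1], [-0.2, 35.6, 10.5], [-0.1, 44.4, 17.2]]
dr [[-0.014, 0.003, -0.0], [-0.029, 0.003, -0.0], [0.03, 0.003, -0.0], [0.097, 0.003, -0.0], [0.155, 0.003, -0.001]]
```

Request:
send_rows:
  slide:
    - [0,8,0]
    - [0,16,0]
    - [0,26,4]
    - [0,35,10]
    - [0,44,16]
  dr:
    - [-0.014,0,0]
    - [-0.025,0,0]
    - [0.03,0,0]
    - [0.097,0,0]
    - [0.155,0,0]
  jaw: [3,3,3,3,3]

```text
time_s: 26.35
tcp_pos: [0.5217, 0.1109, 0.0641]
ee_rot: [0.002, -0.044, 0.999, -0.001]
ft_force: [-0.3, -0.4, -3.0]
width: 0.0085
gripper_force: 34.8
```

```bash
python3 - <<'E'
from h import *
st(); rows([(.112,.012,0,.0892),(.116,.008,0,.0892),(.126,.007,0,.0892),(.138,.007,0,.0892),(.150,.007,0,.0892)])
E
```

```text
26.35 [0.5217 0.1109 0.0641] x [-0.996 -0.087 -0.004] y [-0.087  0.996 -0.002] z [ 0.004 -0.002 -1.   ] F [-0.3 -0.4 -3. ] w 0.008456651283547856 34.7591507434845 q [-0.33  0.61  0.04  2.15 -0.06  0.37  1.42]
slide [[0.2, 4.9, 4.7], [0.2, 10.5, 8.4], [0.2, 20.6, 9.3], [0.2, 32.3, 9.3], [0.3, 44.1, 9.4]]
dr [[0.033, 0.004, -0.002], [0.067, 0.004, -0.002], [0.069, 0.004, -0.002], [0.063, 0.004, -0.002], [0.058, 0.004, -0.002]]
```

Request:
send_rows:
  slide:
    - [0,5,4.5]
    - [0,11,8.4]
    - [0,21,9]
    - [0,32,9]
    - [0,44,9]
  dr:
    - [0.033,0,0]
    - [0.067,0,0]
    - [0.069,0,0]
    - [0.063,0,0]
    - [0.058,0,0]
  jaw: [3,3,3,3,3]

```text
time_s: 26.98
tcp_pos: [0.5177, 0.1551, 0.055]
ee_rot: [0.003, -0.044, 0.999, -0.029]
ft_force: [-0.1, -1.5, -1.9]
width: 0.0088
gripper_force: 34.9
```

```bash
python3 - <<'E'
from h import *
st(); rows([(.160,.007,0,.0892),(.170,.007,0,.0892),(.178,.007,0,.0892),(.186,.007,0,.0892),(.193,.0065,0,.0892)])
shot('top','q3')
E
```

```text
26.98 [0.5177 0.1551 0.055 ] x [-0.996 -0.087 -0.003] y [-0.087  0.995 -0.058] z [ 0.008 -0.057 -0.998] F [-0.1 -1.5 -1.9] w 0.00880452297589623 34.85007405281067 q [-0.5   0.64  0.12  2.13 -0.05  0.38  1.31]
slide [[0.1, 9.5, -0.1], [0.1, 19.3, -0.6], [0.1, 27.2, -1.1], [0.1, 32.8, -0.9], [0.1, 39.8, -0.8]]
dr [[-0.001, 0.003, -0.002], [-0.005, 0.003, -0.002], [-0.007, 0.003, -0.002], [-0.058, 0.003, -0.002], [-0.058, 0.003, -0.002]]
```

Request:
send_rows:
  slide:
    - [0,9,0]
    - [0,19,0]
    - [0,27,-0.5]
    - [0,33,-0.5]
    - [0,40,0]
  dr:
    - [0,0,0]
    - [-0.005,0,0]
    - [-0.01,0,0]
    - [-0.05,0,0]
    - [-0.058,0,0]
  jaw: [3,3,3,3,3]

```text
time_s: 27.65
tcp_pos: [0.5158, 0.1884, 0.0546]
ee_rot: [0.002, -0.041, 0.999, -0.003]
ft_force: [-2.7, -10.7, 26.7]
width: 0.0088
gripper_force: 38.3
```

Request:
send_rows:
  slide:
    - [0,0,0]
    - [0,0,0]
  dr:
    - [0,0,0]
    - [0,0,0]
  jaw: [3,3]

```text
time_s: 27.9
tcp_pos: [0.5156, 0.19, 0.0547]
ee_rot: [0.002, -0.042, 0.999, -0.002]
ft_force: [-0.5, -9.0, 17.6]
width: 0.0086
gripper_force: 37.3
```

```bash
python3 - <<'E'
from h import *
st(); rows([(.193,.006,0,.0892)])
p=np.array(status.read_state()['tcp_pos']); d=p[:2]-S[:2]; c,s=np.cos(S[2]),np.sin(S[2]); print('station',c*d[0]+s*d[1],-s*d[0]+c*d[1])
E
```

```text
27.9 [0.5156 0.19   0.0547] x [-0.996 -0.084 -0.004] y [-0.084  0.996 -0.005] z [ 0.005 -0.004 -1.   ] F [-0.5 -9.  17.6] w 0.008644853761086467 37.281213998794556 q [-0.49  0.64  0.07  2.12 -0.09  0.38  1.31]
slide [[1.2, 4.9, 1.7]]
dr [[-0.005, 0.004, -0.005]]
station 0.0011267313218943278 0.17606474580097958
```

Request:
send_rows:
  slide:
    - [0,0,-3]
    - [0,0,-4]
    - [0,0,-4]
    - [0,0,-4]
  dr:
    - [0,0,0]
    - [0,0,0]
    - [0,0,0]
    - [0,0,0]
  jaw: [3,3,3,3]

```text
time_s: 28.4
tcp_pos: [0.5141, 0.1951, 0.0563]
ee_rot: [0.002, -0.045, 0.999, -0.0]
ft_force: [0.6, 1.1, -3.2]
width: 0.0085
gripper_force: 35.9
```

```bash
python3 - <<'E'
from h import *
st(); rows([(.193,.006,0,.0892)])
shot('scene','q4s')
from fit import fit
im=cv2.imread('pics/raw_q4s.png'); g=cv2.cvtColor(im,6); np.set_printoptions(linewidth=220); print(g[176:232:3,254:336:3])
E
```

```text
28.4 [0.5141 0.1951 0.0563] x [-0.996 -0.089 -0.003] y [-0.089  0.996 -0.   ] z [ 0.003 -0.    -1.   ] F [ 0.6  1.1 -3.2] w 0.00848046117767558 35.878833532333374 q [-0.49  0.64  0.06  2.12 -0.09  0.38  1.31]
slide [[0.1, -0.3, 3.3]]
dr [[-0.0, 0.003, -0.0]]
[[168 170 169 169 168 166 166 165 168 169 166 169 167 170 171 171 174  52  26  28  31  34  34  31  28 171 168 166]
 [171 171 171 206 204 192 181 175 168 171 178 172 174 171 161 112 143  34  26  30  27  28  28  26  24 165 167 170]
 [174 171 174 156 160 159 162 180 184 199 206 220 220 220 203  72  60  43  21  26  29  29  29  28  23  91  83 173]
 [176 171 153 194 107 138 105  49  49  49  49  49  51  53  53  22  79  51  22  20  20  22  20  22  33  56  58 201]
 [173 172 156 217 196 147  92  53  53  53  53  52  51  51  60 186  23  26  26  18  67  19  22  26  31  29 140 216]
 [153 174 161 218 162 163  77  93  98  85 101  94  98  95  83 207  34  28  27  26 111  20  24  30  29 151 220 218]
 [156 175 162 216 166 172  74  99 100  92 100  86 100  90  78 136 102 117  29  37  70  30  77  63 216 225 219 219]
 [148 176 168 208 162 174  62  97  9
[... 644 characters left out ...]
 179 160]
 [144 147 165 160 105  85  81  86  85  84  84  71  88  65  70  80  64  85  51  90  52 160 179 112 212 187 178 149]
 [145 142 174 143  79  51  45  52  53  53  55  59  60  62  61  73  78  78  89  92  86 164 179 139 154 169 176 162]
 [173 156 189 155 104  68  44  48  18  46  14  46  14  46  16  47  22  46  29  44  51 167 110 138 190 135 187 172]
 [173 167 214 216 222 221 196 188 199 219 215 211 203 195 204 200 188 156 133 110 106 177 178  82 153 109 195 192]
 [168 164 105 108 111 112 115 116 126 137 153 155 162 162 174 181 208 215 223 198 218 222 209 208 112 132 197 181]
 [171 146 139 120 123 115 117 109 124 111 114 111 109 109 112 109 109 108 109 110 110 110  99 112 105 102 117 129]]
```

Request:
send_rows:
  slide:
    - [0,0,2]
    - [0,0,2]
    - [0,0,2]
    - [0,0,2]
    - [0,0,2]
  dr:
    - [0,0,0]
    - [0,0,0]
    - [0,0,0]
    - [0,0,0]
    - [0,0,0]
  jaw: [3,40,40,40,40]

```text
time_s: 29.08
tcp_pos: [0.5144, 0.194, 0.0547]
ee_rot: [0.002, -0.044, 0.999, -0.001]
ft_force: [1.4, -0.4, -0.0]
width: 0.04
gripper_force: 0.0
```

Request:
send_rows:
  slide:
    - [0,0,-30]
    - [0,0,-80]
    - [0,0,-140]
    - [40,30,-160]
    - [70,90,-160]
  dr:
    - [0,0,0]
    - [0,0,0]
    - [0,0,0]
    - [0,0,0]
    - [0,0,0]
  jaw: [40,40,40,40,40]

```text
time_s: 29.7
tcp_pos: [0.4391, 0.2727, 0.2166]
ee_rot: [0.004, -0.041, 0.999, 0.0]
ft_force: [0.9, 0.8, 0.2]
width: 0.0397
gripper_force: 0.0
```

Request:
send_rows:
  slide:
    - [20,50,0]
    - [40,100,0]
    - [60,150,0]
    - [80,190,0]
    - [80,190,0]
  dr:
    - [0,0,0]
    - [0,0,0]
    - [0,0,0]
    - [0,0,0]
    - [0,0,0]
  jaw: [10,0,0,0,0]

```text
time_s: 30.32
tcp_pos: [0.3386, 0.4605, 0.2138]
ee_rot: [0.001, -0.048, 0.999, 0.001]
ft_force: [1.0, 0.0, -0.2]
width: -0.0003
gripper_force: 0.0
```

```bash
python3 - <<'E'
from h import *
st(); shot('top','q5'); shot('scene','q5s')
s=cv2.imread('pics/raw_q5s.png')[168:238,248:345]; t=cv2.imread('pics/raw_q5.png')[150:247,130:250]
g=lambda i:(255*(i/255.)**0.7).astype('uint8')
a=cv2.resize(t,None,fx=3.4,fy=3.4,interpolation=3); b=cv2.resize(s,None,fx=3.9,fy=3.9,interpolation=3); h=max(a.shape[0],b.shape[0])
o=np.hstack([cv2.copyMakeBorder(i,0,h-i.shape[0],0,0,0) for i in(a,b)]); print(o.shape,a.shape); cv2.imwrite('pics/q5v.png',g(o))
E
```

```text
30.32 [0.3386 0.4605 0.2138] x [-0.995 -0.096 -0.002] y [-0.096  0.995  0.002] z [ 0.002  0.002 -1.   ] F [ 1.   0.  -0.2] w -0.00029696149798503704 0.0 q [-1.07  0.42  0.07  1.98 -0.04  0.74  0.69]
(330, 786, 3) (330, 408, 3)
```

View pics/q5v.png

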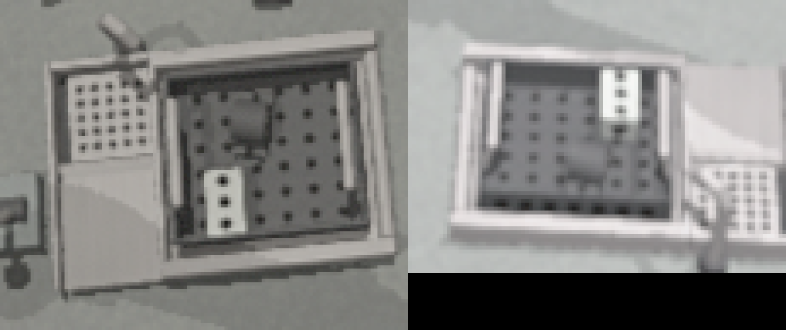

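The basket lies flat on the deck between the walls, at left crop (260,150). The manifold is at (224,203), the pillow at (252,120), and the strainer is seated in the recess at (108,117). The sill is clear of the basket's rear end, around (370,150).

```bash
python3 - <<'E'
from h import *
def sta(p): d=np.array(p)[:2]-S[:2]; c,s=np.cos(S[2]),np.sin(S[2]); return np.round([c*d[0]+s*d[1],-s*d[0]+c*d[1],p[2]],4)
T=lambda x,y:('top',(130+x/3.4-.35,150+y/3.4-.35)); C=lambda x,y:('scene',(248+(x-408)/3.9-.37,168+y/3.9-.37))
print('rear handle',sta(tri(T(346,133),C(495,107))[0]),'lead',sta(tri(T(176,150),C(663,115))[0]))
rel(.395,.353,.12,.0892+np.pi/2)
E
```

```text
rear handle [0.0012 0.0277 0.0724] lead [0.002  0.1809 0.074 ]
slide [ -43.5 -107.    93.9] dr [-0.002  0.003 -0.   ] t 30.43
```

Request:
send_rows:
  slide:
    - [-15,-35,20]
    - [-30,-75,50]
    - [-43,-105,80]
    - [-43,-107,120]
    - [-43,-107,150]
  dr:
    - [0,0,0]
    - [0,0,0]
    - [0,0,0]
    - [0,0,0]
    - [0,0,0]
  jaw: [0,0,0,0,0]

```text
time_s: 31.05
tcp_pos: [0.3962, 0.3498, 0.063]
ee_rot: [0.002, -0.041, 0.999, -0.002]
ft_force: [0.2, 0.0, -0.1]
width: -0.0006
gripper_force: 0.0
```

Request:
send_rows:
  slide:
    - [-12,0,0]
    - [-24,0,0]
    - [-36,0,0]
    - [-48,0,0]
    - [-60,0,0]
  dr:
    - [0,0,0]
    - [0,0,0]
    - [0,0,0]
    - [0,0,0]
    - [0,0,0]
  jaw: [0,0,0,0,0]

```text
time_s: 31.68
tcp_pos: [0.4559, 0.3588, 0.0649]
ee_rot: [0.002, -0.044, 0.999, -0.0]
ft_force: [-1.1, 1.3, 0.2]
width: -0.0001
gripper_force: 0.0
```

Request:
send_rows:
  slide:
    - [-8,0,0]
    - [-16,0,0]
    - [-24,0,0]
    - [-30,0,0]
    - [-34,0,0]
  dr:
    - [0,0,0]
    - [0,0,0]
    - [0,0,0]
    - [0,0,0]
    - [0,0,0]
  jaw: [0,0,0,0,0]

```text
time_s: 32.3
tcp_pos: [0.4791, 0.3604, 0.0634]
ee_rot: [-0.007, -0.045, 0.999, -0.003]
ft_force: [-18.6, -1.3, 12.0]
width: -0.0003
gripper_force: 10.8
```

Request:
send_rows:
  slide:
    - [20,0,0]
    - [60,0,0]
    - [90,0,-40]
    - [100,0,-100]
    - [100,40,-140]
  dr:
    - [0,0,0]
    - [0,0,0]
    - [0,0,0]
    - [0,0,0]
    - [0,0,0]
  jaw: [0,0,0,0,0]

```text
time_s: 32.92
tcp_pos: [0.3856, 0.3898, 0.2062]
ee_rot: [0.002, -0.042, 0.999, -0.001]
ft_force: [1.3, 0.8, 0.1]
width: -0.0002
gripper_force: 0.0
```

```bash
python3 - <<'E'
from h import *
st(); shot('scene','q6s'); shot('top','q6')
def knob(f,box):
    g=cv2.cvtColor(cv2.imread(f'pics/raw_{f}.png'),6); x0,y0,x1,y1=box; k,l,s,c=cv2.connectedComponentsWithStats((g[y0:y1,x0:x1]<45).astype('uint8'))
    return [(round(c[i][0]+x0,1),round(c[i][1]+y0,1),int(s[i,4])) for i in range(1,k) if s[i,4]>3]
print('scene0',knob('scene0',(340,170,380,215)),'now',knob('q6s',(340,170,380,225)))
print('top0',knob('top0',(115,180,145,235)),'now',knob('q6',(110,170,150,235)))
# expected knob for total swing th from start: pivot guess
a=np.array([.4411,.3553,.0975]); 
for z0 in(.025,.03): 
  piv=np.array([.4715,.3575,z0]); r=np.hypot(*(a-piv)[[0,2]]); t0=np.arctan2(a[0]-piv[0],a[2]-z0); print(r,t0,[(th,np.r_[proj('scene',piv+[r*np.sin(t0+th),.005,r*np.cos(t0+th)]),proj('top',piv+[r*np.sin(t0+th),.005,r*np.cos(t0+th)])].round(1)) for th in(.7,.85,1.)])
E
```

```text
32.92 [0.3856 0.3898 0.2062] x [-0.996 -0.084 -0.005] y [-0.084  0.996 -0.002] z [ 0.005 -0.002 -1.   ] F [1.3 0.8 0.1] w -0.0002381402883030994 0.0 q [-0.94  0.4   0.08  2.04 -0.04  0.7   0.82]
scene0 [(np.float64(359.6), np.float64(182.2), 20)] now [(np.float64(360.3), np.float64(197.7), 26)]
top0 [(np.float64(142.0), np.float64(212.0), 21), (np.float64(134.9), np.float64(213.1), 17), (np.float64(124.8), np.float64(218.2), 52)] now [(np.float64(147.4), np.float64(173.0), 9), (np.float64(124.6), np.float64(196.4), 52), (np.float64(139.2), np.float64(218.6), 44), (np.float64(136.9), np.float64(211.9), 7)]
0.07861558369687273 -0.3970416051372111 [(0.7, array([362.1, 193.6, 123.2, 200.3])), (0.85, array([361.8, 196.8, 123.9, 196.9])), (1.0, array([361.5, 200.1, 124.8, 193.9]))]
0.07402979130052981 -0.42316188374823593 [(0.7, array([362.2, 192.7, 123. , 201.3])), (0.85, array([361.9, 195.7, 123.6, 198.1])), (1.0, array([361.6, 198.8, 124.5, 195.2]))]
```

```bash
python3 - <<'E'
from h import *
a,_=tri(('scene',(359.6,182.2)),('top',(124.8,218.2))); b,m=tri(('scene',(360.3,197.7)),('top',(124.6,196.4))); d=np.linalg.norm(b-a); print(a,b,m,'chord',d,'swing r=.08/.075',2*np.arcsin(d/.16),2*np.arcsin(d/.15))
rel(.42,b[1]-.004,.082,.0892+np.pi/2)
E
```

```text
[0.44180497 0.35432305 0.09838201] [0.50808663 0.35939101 0.0935315 ] 0.003666952490062075 chord 0.06665185848797815 swing r=.08/.075 0.8593472478321641 0.9208875819658007
slide [-26.7 -49.8 127.5] dr [0.012 0.014 0.004] t 33.02
```

Request:
send_rows:
  slide:
    - [0,-35,0]
    - [0,-42,50]
    - [-20,-38,105]
    - [-27,-36,124]
    - [-40,-36,124]
  dr:
    - [0,0,0]
    - [0,0,0]
    - [0,0,0]
    - [0,0,0]
    - [0,0,0]
  jaw: [0,0,0,0,0]

```text
time_s: 33.65
tcp_pos: [0.4279, 0.3592, 0.0782]
ee_rot: [0.0, -0.044, 0.999, -0.002]
ft_force: [0.8, -0.4, 0.6]
width: 0.0002
gripper_force: 0.0
```

Request:
send_rows:
  slide:
    - [-15,0,0]
    - [-30,0,0]
    - [-45,0,0]
    - [-55,0,0]
    - [-60,0,0]
  dr:
    - [0,0,0]
    - [0,0,0]
    - [0,0,0]
    - [0,0,0]
    - [0,0,0]
  jaw: [0,0,0,0,0]

```text
time_s: 34.28
tcp_pos: [0.4846, 0.3649, 0.0802]
ee_rot: [-0.002, -0.044, 0.999, -0.002]
ft_force: [-9.5, -1.4, 5.6]
width: -0.0002
gripper_force: 4.9
```

Request:
send_rows:
  slide:
    - [-3,0,0]
    - [-6,0,0]
    - [-9,0,0]
    - [-9,0,0]
  dr:
    - [0,0,0]
    - [0,0,0]
    - [0,0,0]
    - [0,0,0]
  jaw: [0,0,0,0]

```text
time_s: 34.78
tcp_pos: [0.4848, 0.3649, 0.0795]
ee_rot: [-0.009, -0.046, 0.999, -0.004]
ft_force: [-18.2, -1.2, 13.7]
width: -0.0001
gripper_force: 9.0
```

Request:
send_rows:
  slide:
    - [20,0,0]
    - [70,0,0]
    - [90,0,-40]
    - [100,0,-100]
    - [100,40,-140]
  dr:
    - [0,0,0]
    - [0,0,0]
    - [0,0,0]
    - [0,0,0]
    - [0,0,0]
  jaw: [0,0,0,0,0]

```text
time_s: 35.4
tcp_pos: [0.3935, 0.3943, 0.2223]
ee_rot: [0.002, -0.042, 0.999, -0.001]
ft_force: [0.9, 1.7, -1.1]
width: 0.0001
gripper_force: 0.0
```

Request:
send_rows:
  slide:
    - [0,0,0]
    - [0,0,0]
    - [0,0,0]
  dr:
    - [0,0,0]
    - [0,0,0]
    - [0,0,0]
  jaw: [0,0,0]

```text
time_s: 35.78
tcp_pos: [0.393, 0.3955, 0.2186]
ee_rot: [0.001, -0.043, 0.999, -0.002]
ft_force: [0.9, -0.4, 0.1]
width: -0.0001
gripper_force: 0.0
```

```bash
python3 - <<'E'
from h import *
st(); shot('scene','q7s'); g=lambda f:cv2.cvtColor(cv2.imread(f'pics/raw_{f}.png'),6)
k,l,s,c=cv2.connectedComponentsWithStats((g('q7s')[170:225,340:380]<45).astype('uint8')); print([(c[i]+[340,170],s[i,4]) for i in range(1,k)])
d=cv2.absdiff(g('q7s'),g('q5s')); print('basket diff',d[175:225,268:312].mean(), 'strainer',d[208:228,315:340].mean())
print(arm.close_job())
E
```

```text
35.77 [0.393  0.3955 0.2186] x [-0.996 -0.087 -0.001] y [-0.087  0.996 -0.004] z [ 0.002 -0.004 -1.   ] F [ 0.9 -0.4  0.1] w -9.265541282116652e-05 0.0 q [-0.94  0.4   0.09  2.   -0.04  0.74  0.83]
[(array([360.34615385, 197.65384615]), np.int32(26))]
basket diff 6.200454545454545 strainer 3.524
the job is handed in; nothing more can be done
None
```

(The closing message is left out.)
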